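Put the fossils away in the specimen drawer

ROBOT

A 7-joint arm with a two-finger parallel gripper is mounted at the origin on the work surface. World frame = base frame: x ahead of the robot, y to its left, z up, the work surface at z = 0. Lengths are in mm, angles in rad, forces in N, time in s.
With the tool pointing down it reaches from about 400 to 900 mm from the base axis. Payload 5.6 kg.
Tool frame: the origin (TCP) lies on the mounting face of the last link; the fingertips stand ahead of it and the grasp point (between the pads) lies 171 mm ahead of it (manip.tips_ahead is the z of the fingertips in the tool frame, in mm); z points along the fingers, y is the line along which they close (so a half turn about z gives the same grasp; the last joint's range is limited). The gripper opens to 92 mm and grips with 3 to 60 N. Pads are 20 mm wide; open, the fingers measure 128 mm over their backs; the gripper's body (75 mm by 189 mm) begins 69 mm behind the grasp point.
Start: joints at [-1.268, 0.468, -0.012, 1.603, 0.006, 1.071, -0.056], TCP at [220.349, 611.513, 404.692] pointing down, gripper open.
Joint ranges: [-2.53, 2.53], [-0.31, 2.02], [-1.57, 1.55], [0.28, 2.44], [-1.29, 4.43], [0.15, 1.84], [-2.92, 2.92]. Speed limits (rad/s): [2.57, 2.57, 3.14, 3.14, 3.14, 3.14, 3.14].

INTERFACE

Orientations are given as a unit quaternion [x, y, z, w].
In Python, from cell import monitor, capture, calibration, manip gives the robot as it stands.
- The arm moves only by the tool carry_out, never from a script. Its argument "targets" is a list of rows, each an object with "translation": the shift along the world's x, y, z normalised to -1 to 1, where 1 is 0.25 m, a list of three; "angular": the turn, a rotation vector about the world's x, y, z normalised to -1 to 1, where 1 is 120 degrees, a list of three. A call has exactly 8 rows; each row is the pose to reach, as a shift and turn from the pose commanded when the call began; what a row does not reach only later rows make up. A row lasts 1/10 s, in which the tool goes at most 50 mm and 8.59 degrees, less where a joint would pass 70% of its speed; a pose out of reach is approached as far as the arm can. A call with a number of a shift or a turn outside -1 to 1 is refused whole. A call with a gripper value outside its range is refused whole. "gripper" is the opening, from 0 (shut) to 1 (fully open), set as the call begins (left out, the last holds). The fingers move at their own pace and stop on an object; "newtons" is the grip in N (left out, the last holds). Time passes only in rows, so rows that repeat a pose let the fingers close, or fill a call up. It gives the time, the measured TCP pose, the force, the opening and the grip force at its end, in the units of the state.
- monitor.state(): the state, without advancing time (a new reading comes with each control period).
- capture(name): name is "scene" or "top"; returns the picture (384x512x3 uint8, red, green, blue); there is no depth.
- calibration(name): a dict with "fx", "fy", "cx", "cy" (pixels), "view" (4x4, takes a point from world to camera coordinates). Camera axes: x right, y down, z forward; pixel columns grow to the right and rows downward; lengths in mm; the calibration is good to about 2 mm. A picture is of the moment at which its call begins. calibration takes no time and is no camera call.
- manip.close_job(): hands the job in; it is judged then, once.
The state is a dict: "clock": time; "joint_pos": joint angles; "qd": joint speeds; "tau": joint torques, N m; "tcp_pos": TCP position; "tool_rot": TCP orientation; "contact_force": force on the tool from outside, world axes, zero at the start; "moment": the same for the moment, N m; "gripper_width": finger opening in mm; "gripper_force": force on a finger pad.
Only numpy, scipy, OpenCV 4.12 (cv2) and the standard library are available. Lean on these libraries where they do the work, as an engineer would, in place of code of your own. Each camera call takes 0.05 s, during which the arm holds its last target. There are 200 camera calls.

TASK

Put the fossils away for the night: draw the specimen drawer out by its handle, lay every fossil from the mat in it, right way up and one to a compartment, the round dark ammonites in the far blue-lined row and the trilobite blocks in the near cream-lined row next to the drawer front, and then ease the drawer fully home until it clicks in. The fossils are brittle, so grip them with no more than 15 N and set them down rather than drop them, and never slam or jerk the drawer. Leave the jar, the brush and the cup where they are.

Things in the scene. Friction and masses are not known exactly. Their poses are not given: they have to be found in the camera images.
- drawer (a joint): Opening of the only drawer of the low grey benchtop cabinet, m: 0 = fully home, 0.200 = fully out (towards the robot, along the cabinet's -x). It runs lightly (about 2 to 3 N); over the last 12 mm a sprung detent resists with roughly 5 N, peaks at 5 mm and then pulls the drawer home to 0. Tray dividers are 4 wide and 10 high, its outer rim 12 high.
- cabinet: Grey cabinet, fixed, 240 deep (its x) x 290 wide (its y) x 95 high; origin at the centre of its underside on the bench; -x is the way the drawer opens, towards the robot. Position and yaw vary. The white drawer front is 290 wide, 74 high (from 9 to 83 above the bench), 15 thick; closed, its outer face is 120 mm from the origin.
- drawer_handle (a point): Middle of the drawer's steel bar handle (moves with the drawer): a horizontal bar 11 mm thick, 120 long along the cabinet's y, 64 above the bench, its axis 42 mm in front of the drawer front, held by two posts 55 mm either side of the middle. Axes as the cabinet's.
- mat: Fixed pale work mat, 285 (x) x 460 (y) x 4 thick; origin at the centre of its underside. The fossils start on it. (With the drawer fully out, the far row's centre is 52 mm in front of the grey cabinet body.)
- tray (a point): Centre of the drawer tray's floor, where the dividers cross the middle line; moves with the drawer, axes as the cabinet's; floor 20 mm above the bench. Six compartments, 90 (x) x 86 (y) clear: far row (blue-lined, next to the cabinet) centred at x = +48, near row (cream-lined, next to the drawer front) at x = -48; y = +90.5, 0, -90.5.
- ammonite0: Ammonite: dark round disc, 56 diameter x 38 high, with a pale brown spiral ridge (4 mm more) on top; 0.18 kg, brittle; origin at the centre of its flat underside, z up through the spiral face. May be absent.
- ammonite1: Ammonite: dark round disc, 56 diameter x 38 high, with a pale brown spiral ridge (4 mm more) on top; 0.18 kg, brittle; origin at the centre of its flat underside, z up through the spiral face. May be absent.
- ammonite2: Ammonite: dark round disc, 56 diameter x 38 high, with a pale brown spiral ridge (4 mm more) on top; 0.18 kg, brittle; origin at the centre of its flat underside, z up through the spiral face. May be absent.
- trilobite0: Trilobite in a sandy-coloured stone block, 80 long (x) x 54 wide (y) x 38 high, dark ribbed trilobite (6 mm more) on top; 0.26 kg, brittle; origin at the centre of its flat underside, z up through the trilobite. May be absent.
- trilobite1: Trilobite in a sandy-coloured stone block, 80 long (x) x 54 wide (y) x 38 high, dark ribbed trilobite (6 mm more) on top; 0.26 kg, brittle; origin at the centre of its flat underside, z up through the trilobite. May be absent.
- trilobite2: Trilobite in a sandy-coloured stone block, 80 long (x) x 54 wide (y) x 38 high, dark ribbed trilobite (6 mm more) on top; 0.26 kg, brittle; origin at the centre of its flat underside, z up through the trilobite. May be absent.
- resin_jar: Bystander: jar with a white cap, 56 diameter x 85 high; origin at the centre of its underside.
- brush: Bystander: brush, 180 long, lying along its x; origin on its underside.
- pot: Bystander: white ceramic cup, 70 diameter x 80 high; origin at the centre of its underside.

How it is judged:
By the outcome, as a careful person would: the job done as asked, in the order asked, and still so for the second after the job is handed in, with the robot touching nothing.
Of ammonite0, ammonite1, ammonite2, trilobite0, trilobite1, trilobite2 only 4 to 6 are there at a start; the rules pass over those that are not, and their reading is None.
At some moment in a run one of ammonite0, ammonite1, ammonite2, trilobite0, trilobite1, trilobite2 may be knocked a few centimetres aside while the robot is not near it.
It also fails if it takes over 210 s, if anything falls off the work surface, if the arm or the gripper's body presses on something with over 40 N, if the wrist force passes 120 N, or if a joint passes its speed limit or range.

## Working session

There is one attempt and no reset: what is moved stays moved. The work goes in short steps, Python scripts to look and compute and a tool call to move; the robot and the scene stay as the last step left them, time stands still between calls to the robot, and variables do not carry over. Pictures are saved under pics/ and viewed, at most 14 in all, crops included, and the job is handed in when it is done.

Besides the shell and the picture viewer there is one more tool, called by a JSON object that holds its "api" and its "payload", one argument or row to a line. carry_out: Moves the arm, as the interface text tells. Scaled input: -1 to 1 covers 0.25 m each way for a shift and 120 degrees each way for a turn. Its arguments: {"type":"object","properties":{"targets":{"type":"array"},"gripper":{"type":"number"},"newtons":{"type":"number"}},"required":["targets"]}

```bash
mkdir -p pics; ls
python3 - <<'E'
from cell import monitor,capture,calibration,manip
import cv2,json
s=monitor.state();print({k:s[k] for k in('clock','tcp_pos','tool_rot','contact_force','gripper_width')},manip.tips_ahead)
for n in('scene','top'):
    cv2.imwrite(f'pics/{n}0.png',cv2.resize(capture(n)[:,:,::-1],(800,600),interpolation=cv2.INTER_CUBIC))
    c=calibration(n);print(n,c)
E
```

```text
pics
{'clock': 0.0, 'tcp_pos': array([220.29337283, 611.2780526 , 403.76480327]), 'tool_rot': array([ 1.72080770e-01,  9.85082466e-01, -8.59340416e-04, -7.23749096e-05]), 'contact_force': array([ 0.43477057, -0.31809836, -1.0828372 ]), 'gripper_width': 91.91954218249921} 190.1
scene {'fx': 384.7504350268494, 'fy': 384.7504350268494, 'cx': 257.50399892731303, 'cy': 192.89071020499267, 'view': array([[-4.61790721e-01,  8.86978985e-01, -4.19653280e-03,
         4.04991592e+02],
       [ 5.49907171e-01,  2.82581303e-01, -7.85970681e-01,
        -2.35896263e+02],
       [-6.95953615e-01, -3.65261671e-01, -6.18249528e-01,
         1.63363549e+03],
       [ 0.00000000e+00,  0.00000000e+00,  0.00000000e+00,
         1.00000000e+00]])}
top {'fx': 360.9249723149078, 'fy': 360.9249723149078, 'cx': 255.48614843923806, 'cy': 186.7179119593122, 'view': array([[ 3.96952926e-02, -9.99202807e-01,  4.24660393e-03,
        -1.95986978e+02],
       [-9.77051883e-01, -3.97046916e-02, -2.09268143e-01,
         6.20373266e+02],
       [ 2.09269926e-01,  4.15780779e-03, -9.77849074e-01,
         1.10595755e+03],
       [ 0.00000000e+00,  0.00000000e+00,  0.00000000e+00,
         1.00000000e+00]])}
```

View pics/top0.png

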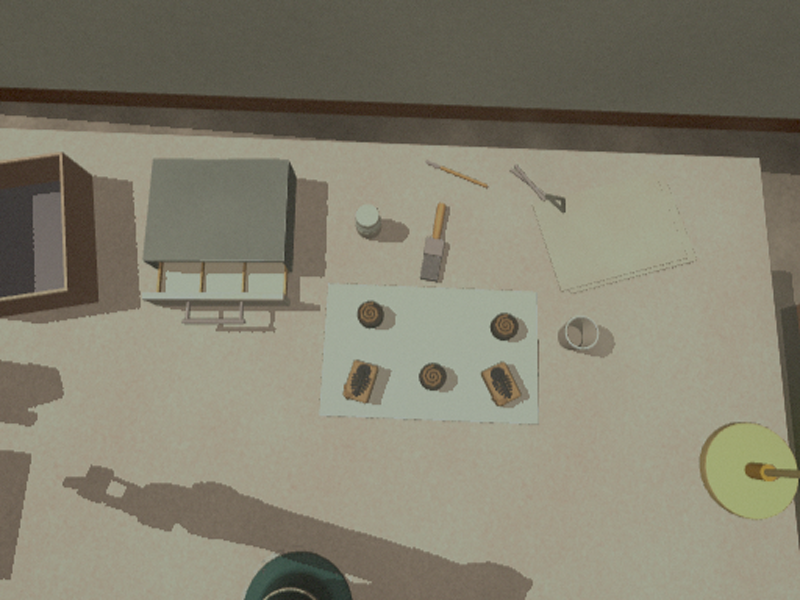

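View pics/scene0.png

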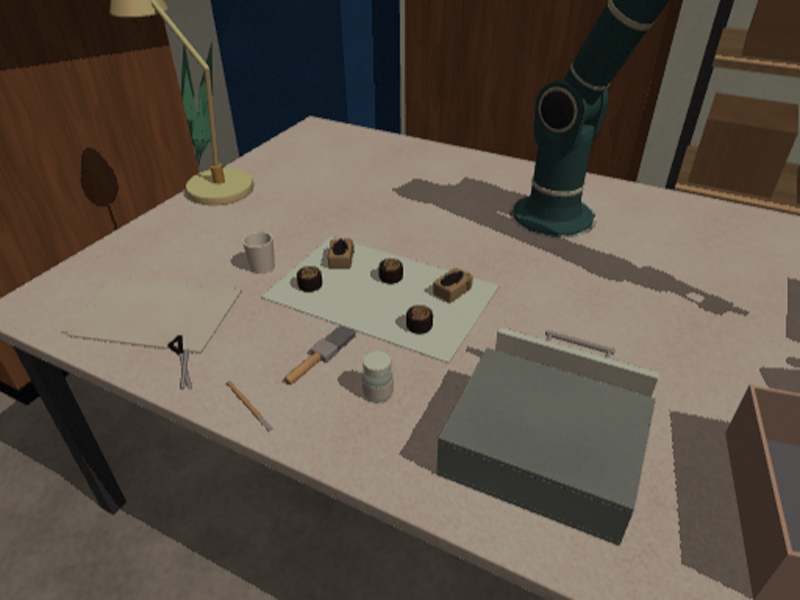

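The top view (800x600) shows three ammonites near (370,314), (504,326) and (432,376). There are two trilobites near (361,381) and (501,384), and the drawer is partly open with its handle near (213,320). I'll enlarge both areas next.

```bash
cat > h.py <<'E'
from cell import monitor,capture,calibration,manip
import numpy as np, cv2
from scipy.spatial.transform import Rotation as R
def ray(n,u,v,z):
    c=calibration(n);V=np.array(c['view']);d=V[:3,:3].T@np.array([(u-c['cx'])/c['fx'],(v-c['cy'])/c['fy'],1]);o=-V[:3,:3].T@V[:3,3]
    return o+d*(z-o[2])/d[2]
def proj(n,p):
    c=calibration(n);V=np.array(c['view']);q=V[:3,:3]@np.array(p)+V[:3,3];return q[:2]/q[2]*[c['fx'],c['fy']]+[c['cx'],c['cy']]
def crop(n,x,y,w,h,k,name):
    im=capture(n)[y:y+h,x:x+w,::-1];cv2.imwrite('pics/'+name,cv2.resize(im,None,fx=k,fy=k,interpolation=cv2.INTER_CUBIC))
E
python3 - <<'E'
from h import *
crop('top',200,176,150,100,5,'mat.png');crop('top',85,95,110,120,5,'cab.png')
E
```

```text
(no output)
```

View pics/mat.png

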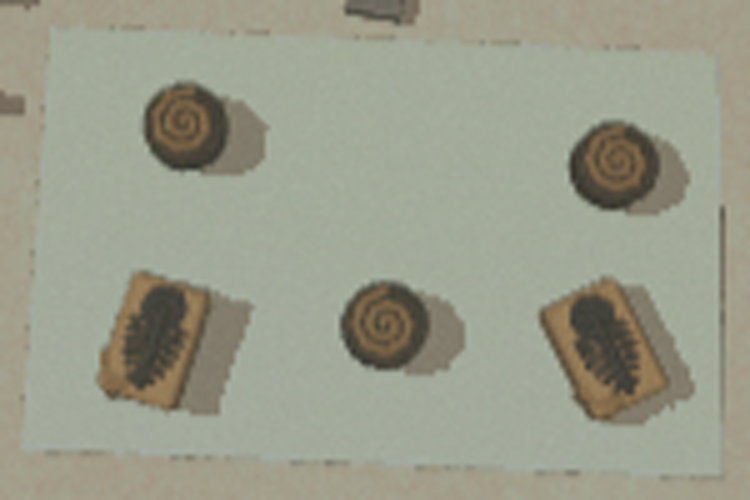

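View pics/cab.png

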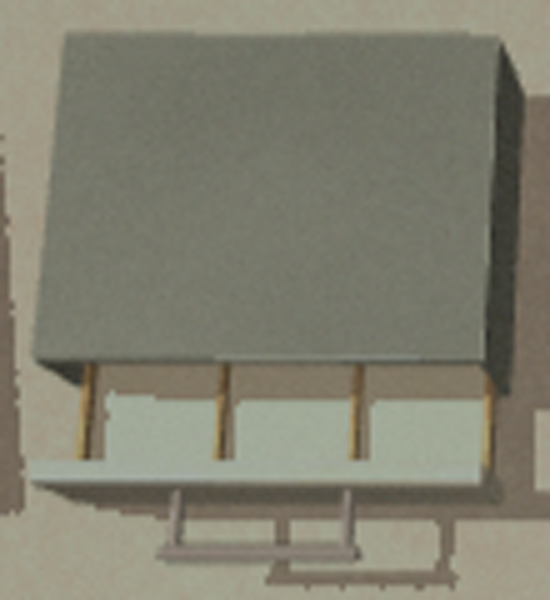

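Run:
```python
from h import *
V=np.array(calibration('top')['view']);print('cam',-V[:3,:3].T@V[:3,3])
f=lambda o,p,z:ray('top',o[0]+(p[0]+.5)/5-.5,o[1]+(p[1]+.5)/5-.5,z)
M=(200,176);C=(85,95)
np.set_printoptions(precision=1,suppress=True)
for p in((183,123),(617,160),(384,323)):print('amm',f(M,p,45))
for q in([(138,272),(210,290),(180,408),(112,395)],[(542,315),(610,280),(667,380),(598,417)]):
    c=np.array([f(M,p,42) for p in q])[:,:2]
    print('tri',c.mean(0),[np.linalg.norm(c[i]-c[i-1]) for i in range(4)],'yaw of long',np.degrees(np.arctan2(*((c[0]+c[1]-c[2]-c[3])[::-1]))))
c=np.array([f(C,p,95) for p in((65,33),(498,38),(485,360),(35,358))])[:,:2];print('cab\n',c,c.mean(0))
d=c[1]-c[0];d2=c[2]-c[3];print([np.linalg.norm(c[i]-c[i-1]) for i in range(4)],[np.degrees(np.arctan2(a[0],-a[1])) for a in(d,d2)])
print('handle',f(C,(160,552),64),f(C,(357,552),64))
print('front top edge',f(C,(30,482),83),f(C,(482,485),83))
print('jar',f((0,0),(0,0),0)*0)
print('mat',[f(M,p,4) for p in((50,28),(716,52),(722,474),(22,452))])
```

```text
cam [ 382.47297366 -175.79736874 1212.11620634]
amm [ 584.5 -109.4   45. ]
amm [ 571.5 -394.1   45. ]
amm [ 459.8 -244.8   45. ]
tri [ 442.9 -101.8] [np.float64(79.62850666962896), np.float64(48.02976755203995), np.float64(76.9707888237588), np.float64(44.16692019500885)] yaw of long -10.18082618337823
tri [ 449.9 -386.5] [np.float64(72.6654265741156), np.float64(49.9947072557829), np.float64(72.16858064429269), np.float64(50.613243442408546)] yaw of long 30.14655749755377
cab
 [[891.  365.5]
 [899.4  77.5]
 [677.7  67.9]
 [667.3 355.3]] [783.9 216.5]
[np.float64(223.92333410195647), np.float64(288.0831130240719), np.float64(221.90621840904677), np.float64(287.6096935036933)] [np.float64(1.6772513063048444), np.float64(2.0776765639688843)]
handle [550.  272.6  64. ] [555.1 146.2  64. ]
front top edge [588.9 353.2  83. ] [598.6  65.6  83. ]
jar [0. 0. 0.]
mat [array([654. , -12.5,   4. ]), array([ 655.7, -469.6,    4. ]), array([ 373.6, -470.5,    4. ]), array([369.5, -13.1,   4. ])]
```

Sizes check out: cabinet 288 wide, mat 285x457, and the handle 42 mm in front of the drawer front. The drawer is already about 63 mm open. I'll go above the handle.

{"api": "carry_out", "payload": {
  "targets": [
    {"translation":[0.11,-0.134,0],"angular":[0,0,-0.05]},
    {"translation":[0.22,-0.268,0],"angular":[0,0,-0.1]},
    {"translation":[0.33,-0.402,0],"angular":[0,0,-0.15]},
    {"translation":[0.44,-0.536,0],"angular":[0,0,-0.2]},
    {"translation":[0.55,-0.67,0],"angular":[0,0,-0.25]},
    {"translation":[0.66,-0.8,0],"angular":[0,0,-0.28]},
    {"translation":[0.664,-0.804,0],"angular":[0,0,-0.284]},
    {"translation":[0.664,-0.804,0],"angular":[0,0,-0.284]}
  ],
  "gripper": 0.31,
  "newtons": 15
}}

```text
clock: 1.0
tcp_pos: [387.0, 409.7, 404.8]
tool_rot: [0.454, 0.891, 0.0, -0.0]
contact_force: [0.2, 0.3, 0.0]
gripper_width: 30.2
gripper_force: 0.0
```

{"api": "carry_out", "payload": {
  "targets": [
    {"translation":[0.11,-0.134,-0.06],"angular":[0,0,-0.05]},
    {"translation":[0.22,-0.268,-0.12],"angular":[0,0,-0.1]},
    {"translation":[0.33,-0.402,-0.18],"angular":[0,0,-0.15]},
    {"translation":[0.44,-0.536,-0.24],"angular":[0,0,-0.2]},
    {"translation":[0.55,-0.67,-0.3],"angular":[0,0,-0.25]},
    {"translation":[0.664,-0.804,-0.36],"angular":[0,0,-0.284]},
    {"translation":[0.664,-0.804,-0.36],"angular":[0,0,-0.284]},
    {"translation":[0.664,-0.804,-0.36],"angular":[0,0,-0.284]}
  ]
}}

```text
clock: 1.8
tcp_pos: [552.2, 210.4, 313.8]
tool_rot: [0.694, 0.72, -0.001, -0.0]
contact_force: [-0.4, 0.3, 0.3]
gripper_width: 28.9
gripper_force: 0.0
```

```bash
cat >> h.py <<'E'
def st():
    s=monitor.state();Q=R.from_quat(s['tool_rot']).as_matrix();np.set_printoptions(precision=2,suppress=True)
    print('t',round(s['clock'],2),'tcp',s['tcp_pos'],'yline',round(np.degrees(np.arctan2(Q[1,1],Q[0,1])),2),'zax',Q[:,2],'F',s['contact_force'],'w',round(s['gripper_width'],1),'gf',round(s['gripper_force'],1),'q',s['joint_pos'])
E
python3 - <<'E'
from h import *
st();crop('top',85,95,150,120,5,'hand.png')
E
```

```text
t 1.8 tcp [552.19 210.37 313.85] yline 2.08 zax [-0. -0. -1.] F [-0.36  0.34  0.28] w 28.9 gf 0.0 q [-0.69  0.49  0.36  1.85 -0.22  0.85 -0.19]
```

View pics/hand.png

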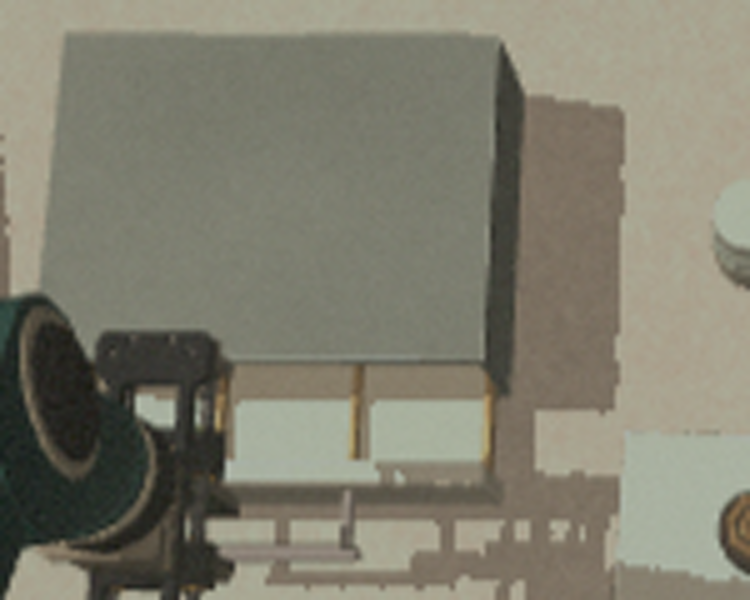

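The hand is above the bar with the fingers straddling it around (210,490)-(215,560). I'll descend and grip.

{"api": "carry_out", "payload": {
  "targets": [
    {"translation":[0,0,-0.06],"angular":[0,0,0]},
    {"translation":[0,0,-0.12],"angular":[0,0,0]},
    {"translation":[0,0,-0.18],"angular":[0,0,0]},
    {"translation":[0,0,-0.22],"angular":[0,0,0]},
    {"translation":[0,0,-0.26],"angular":[0,0,0]},
    {"translation":[0,0,-0.29],"angular":[0,0,0]},
    {"translation":[0,0,-0.31],"angular":[0,0,0]},
    {"translation":[0,0,-0.31],"angular":[0,0,0]}
  ]
}}

```text
clock: 2.65
tcp_pos: [552.2, 209.4, 236.6]
tool_rot: [0.695, 0.719, -0.0, -0.0]
contact_force: [0.8, -0.6, 0.1]
gripper_width: 28.4
gripper_force: 0.0
```

{"api": "carry_out", "payload": {
  "targets": [
    {"translation":[0,0,0],"angular":[0,0,0]},
    {"translation":[0,0,0],"angular":[0,0,0]},
    {"translation":[0,0,0],"angular":[0,0,0]},
    {"translation":[0,0,0],"angular":[0,0,0]},
    {"translation":[0,0,0],"angular":[0,0,0]},
    {"translation":[0,0,0],"angular":[0,0,0]},
    {"translation":[0,0,0],"angular":[0,0,0]},
    {"translation":[0,0,0],"angular":[0,0,0]}
  ],
  "gripper": 0,
  "newtons": 15
}}

```text
clock: 3.45
tcp_pos: [552.7, 209.6, 237.7]
tool_rot: [0.695, 0.719, 0.001, 0.0]
contact_force: [1.1, -0.0, 4.5]
gripper_width: 10.6
gripper_force: 15.0
```

Bar gripped (10.6 mm). Now I'll pull gently.

{"api": "carry_out", "payload": {
  "targets": [
    {"translation":[-0.01,0,0],"angular":[0,0,0]},
    {"translation":[-0.03,-0.001,0],"angular":[0,0,0]},
    {"translation":[-0.065,-0.002,0],"angular":[0,0,0]},
    {"translation":[-0.105,-0.004,0],"angular":[0,0,0]},
    {"translation":[-0.15,-0.005,0],"angular":[0,0,0]},
    {"translation":[-0.195,-0.007,0],"angular":[0,0,0]},
    {"translation":[-0.24,-0.008,0],"angular":[0,0,0]},
    {"translation":[-0.28,-0.01,0],"angular":[0,0,0]}
  ]
}}

```text
clock: 4.25
tcp_pos: [481.9, 206.9, 237.7]
tool_rot: [0.695, 0.719, 0.001, 0.0]
contact_force: [2.6, -0.3, 6.1]
gripper_width: 10.0
gripper_force: 15.0
```

{"api": "carry_out", "payload": {
  "targets": [
    {"translation":[-0.04,-0.001,0],"angular":[0,0,0]},
    {"translation":[-0.08,-0.003,0],"angular":[0,0,0]},
    {"translation":[-0.12,-0.004,0],"angular":[0,0,0]},
    {"translation":[-0.155,-0.005,0],"angular":[0,0,0]},
    {"translation":[-0.185,-0.006,0],"angular":[0,0,0]},
    {"translation":[-0.21,-0.007,0],"angular":[0,0,0]},
    {"translation":[-0.23,-0.008,0],"angular":[0,0,0]},
    {"translation":[-0.235,-0.008,0],"angular":[0,0,0]}
  ]
}}

```text
clock: 5.05
tcp_pos: [422.8, 204.7, 237.6]
tool_rot: [0.694, 0.72, -0.0, -0.0]
contact_force: [2.6, -2.0, 8.6]
gripper_width: 10.0
gripper_force: 15.0
```

```bash
python3 -c "
from h import *
st()"
```

```text
t 5.05 tcp [422.76 204.73 237.62] yline 2.04 zax [-0.  0. -1.] F [ 2.58 -2.02  8.56] w 10.0 gf 15.0 q [-0.79  0.44  0.32  2.17 -0.26  0.56 -0.25]
```

{"api": "carry_out", "payload": {
  "targets": [
    {"translation":[-0.006,0,0],"angular":[0,0,0]},
    {"translation":[-0.012,0,0],"angular":[0,0,0]},
    {"translation":[-0.018,0,0],"angular":[0,0,0]},
    {"translation":[-0.023,-0.001,0],"angular":[0,0,0]},
    {"translation":[-0.027,-0.001,0],"angular":[0,0,0]},
    {"translation":[-0.03,-0.001,0],"angular":[0,0,0]},
    {"translation":[-0.032,-0.001,0],"angular":[0,0,0]},
    {"translation":[-0.032,-0.001,0],"angular":[0,0,0]}
  ]
}}

```text
clock: 5.85
tcp_pos: [416.2, 204.4, 237.7]
tool_rot: [0.695, 0.719, 0.001, 0.001]
contact_force: [4.8, -0.6, 5.1]
gripper_width: 10.2
gripper_force: 15.0
```

```bash
python3 -c "
from h import *
st()"
```

```text
t 5.85 tcp [416.17 204.43 237.65] yline 2.0 zax [ 0.  0. -1.] F [ 4.82 -0.57  5.07] w 10.2 gf 15.0 q [-0.8   0.44  0.32  2.18 -0.25  0.55 -0.25]
```

{"api": "carry_out", "payload": {
  "targets": [
    {"translation":[0,0,0],"angular":[0,0,0]},
    {"translation":[0,0,0],"angular":[0,0,0]},
    {"translation":[0,0,0],"angular":[0,0,0]},
    {"translation":[0,0,0.05],"angular":[0,0,0]},
    {"translation":[0,0,0.15],"angular":[0,0,0]},
    {"translation":[0,0,0.27],"angular":[0,0,0]},
    {"translation":[0,0,0.38],"angular":[0,0,0]},
    {"translation":[0,0,0.44],"angular":[0,0,0]}
  ],
  "gripper": 0.31
}}

```text
clock: 6.65
tcp_pos: [415.7, 204.7, 349.9]
tool_rot: [0.695, 0.719, 0.001, 0.0]
contact_force: [-0.1, 0.3, -0.4]
gripper_width: 28.8
gripper_force: 0.0
```

{"api": "carry_out", "payload": {
  "targets": [
    {"translation":[0.06,-0.12,0.04],"angular":[0,0,0.05]},
    {"translation":[0.12,-0.25,0.08],"angular":[0,0,0.1]},
    {"translation":[0.18,-0.4,0.1],"angular":[0,0,0.15]},
    {"translation":[0.24,-0.55,0.1],"angular":[0,0,0.2]},
    {"translation":[0.3,-0.7,0.1],"angular":[0,0,0.25]},
    {"translation":[0.32,-0.8,0.1],"angular":[0,0,0.3]},
    {"translation":[0.32,-0.8,0.1],"angular":[0,0,0.35]},
    {"translation":[0.32,-0.8,0.1],"angular":[0,0,0.375]}
  ],
  "gripper": 0.85
}}

```text
clock: 7.45
tcp_pos: [495.3, 3.5, 372.8]
tool_rot: [0.366, 0.931, -0.0, -0.0]
contact_force: [-0.1, 0.3, -0.5]
gripper_width: 78.3
gripper_force: 0.0
```

```bash
cat >> h.py <<'E'
def find(pr=True):
    im=capture('top');m=np.array([proj('top',p) for p in((660,-8,4),(660,-475,4),(368,-475,4),(368,-8,4))]).astype(int)
    hsv=cv2.cvtColor(im,cv2.COLOR_RGB2HSV);lab=cv2.cvtColor(im,cv2.COLOR_RGB2LAB)
    k=np.zeros(im.shape[:2],np.uint8);cv2.fillPoly(k,[m],255)
    brown=((lab[:,:,2].astype(int)-128>13)|(hsv[:,:,2]<75)).astype(np.uint8)*255&k
    brown=cv2.morphologyEx(brown,cv2.MORPH_CLOSE,np.ones((3,3)))
    brown=cv2.morphologyEx(brown,cv2.MORPH_OPEN,np.ones((3,3)))
    for c in cv2.findContours(brown,cv2.RETR_EXTERNAL,cv2.CHAIN_APPROX_NONE)[0]:
        a=cv2.contourArea(c)
        if a<60:continue
        w=np.array([ray('top',*p[0],42)[:2] for p in c],np.float32);r=cv2.minAreaRect(w);b=cv2.boxPoints(r)
        e=[b[1]-b[0],b[2]-b[1]];e=max(e,key=np.linalg.norm)
        print('area',a,'ctr',np.array(r[0]),'size',np.array(r[1]),'long yaw',round((np.degrees(np.arctan2(e[1],e[0]))+90)%180-90,1))
E
python3 - <<'E'
from h import *
st();find();cv2.imwrite('pics/d1.png',cv2.resize(capture('top')[90:290,80:350,::-1],None,fx=2.9,fy=2.9,interpolation=cv2.INTER_CUBIC))
E
```

```text
t 7.45 tcp [495.31   3.53 372.79] yline 47.06 zax [-0. -0. -1.] F [-0.06  0.28 -0.55] w 78.3 gf 0.0 q [-0.43  0.25  0.41  2.03 -0.13  0.89  0.87]
area 124.5 ctr [ 457.52 -245.4 ] size [44.57 48.44] long yaw -87.7
area 342.0 ctr [ 449.21 -387.49] size [76.9  52.16] long yaw 27.1
area 325.5 ctr [442.92 -95.9 ] size [54.76 78.96] long yaw -15.8
area 163.0 ctr [471.85 -30.48] size [70.66 38.66] long yaw 4.0
area 141.0 ctr [ 564.83 -390.66] size [43.29 47.63] long yaw -43.4
area 149.0 ctr [ 579.92 -109.11] size [52.88 42.75] long yaw 42.7
```

View pics/d1.png

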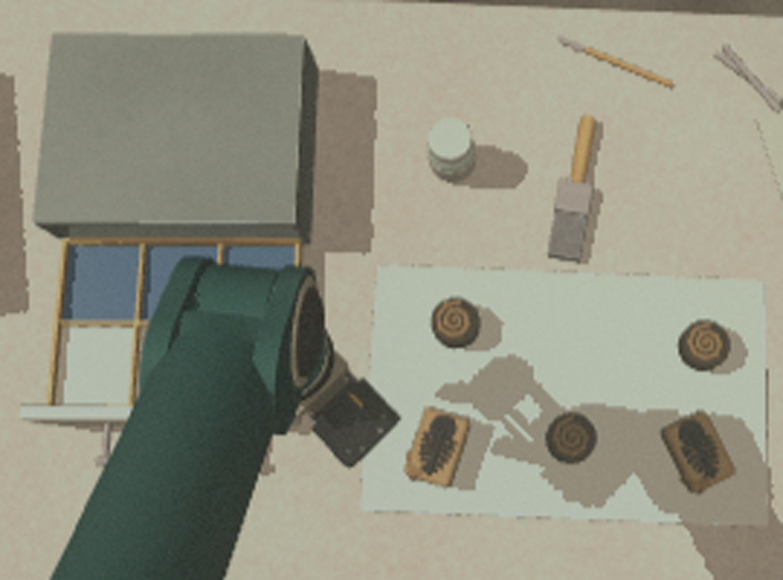

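The drawer is fully out: the blue row is visible around (105-250,285) and the cream row around (97,362). No fossil has moved. First I'll pick the ammonite at about (583,-109).

{"api": "carry_out", "payload": {
  "targets": [
    {"translation":[0.06,-0.07,-0.04],"angular":[0,0,0.05]},
    {"translation":[0.12,-0.15,-0.1],"angular":[0,0,0.1]},
    {"translation":[0.2,-0.25,-0.17],"angular":[0,0,0.17]},
    {"translation":[0.27,-0.35,-0.24],"angular":[0,0,0.24]},
    {"translation":[0.33,-0.42,-0.3],"angular":[0,0,0.31]},
    {"translation":[0.352,-0.456,-0.328],"angular":[0,0,0.375]},
    {"translation":[0.352,-0.456,-0.328],"angular":[0,0,0.375]},
    {"translation":[0.352,-0.456,-0.328],"angular":[0,0,0.375]}
  ],
  "gripper": 0.85
}}

```text
clock: 8.35
tcp_pos: [583.3, -108.9, 290.4]
tool_rot: [-0.016, 1.0, 0.0, -0.0]
contact_force: [0.4, -0.3, 0.6]
gripper_width: 77.9
gripper_force: 0.0
```

```bash
python3 -c "
from h import *
st()"
```

```text
t 8.35 tcp [ 583.35 -108.85  290.43] yline 91.79 zax [-0.  0. -1.] F [ 0.43 -0.34  0.63] w 77.9 gf 0.0 q [-0.05  0.51  0.24  1.85 -0.16  0.8   1.87]
```

{"api": "carry_out", "payload": {
  "targets": [
    {"translation":[0,0,-0.06],"angular":[0,0,0]},
    {"translation":[0,0,-0.12],"angular":[0,0,0]},
    {"translation":[0,0,-0.18],"angular":[0,0,0]},
    {"translation":[0,0,-0.24],"angular":[0,0,0]},
    {"translation":[0,0,-0.28],"angular":[0,0,0]},
    {"translation":[0,0,-0.31],"angular":[0,0,0]},
    {"translation":[0,0,-0.32],"angular":[0,0,0]},
    {"translation":[0,0,-0.32],"angular":[0,0,0]}
  ]
}}

```text
clock: 9.15
tcp_pos: [583.6, -109.4, 209.9]
tool_rot: [-0.018, 1.0, -0.0, -0.0]
contact_force: [0.2, -0.2, 0.0]
gripper_width: 78.2
gripper_force: 0.0
```

{"api": "carry_out", "payload": {
  "targets": [
    {"translation":[0,0,0],"angular":[0,0,0]},
    {"translation":[0,0,0],"angular":[0,0,0]},
    {"translation":[0,0,0],"angular":[0,0,0]},
    {"translation":[0,0,0],"angular":[0,0,0]},
    {"translation":[0,0,0],"angular":[0,0,0]},
    {"translation":[0,0,0],"angular":[0,0,0]},
    {"translation":[0,0,0],"angular":[0,0,0]},
    {"translation":[0,0,0],"angular":[0,0,0]}
  ],
  "gripper": 0.5,
  "newtons": 12
}}

```text
clock: 9.95
tcp_pos: [583.8, -109.6, 210.7]
tool_rot: [-0.018, 1.0, -0.0, 0.0]
contact_force: [-0.9, -0.9, 6.0]
gripper_width: 55.3
gripper_force: 12.0
```

```bash
python3 -c "
from h import *
st()"
```

```text
t 9.95 tcp [ 583.83 -109.58  210.74] yline 92.01 zax [ 0. -0. -1.] F [-0.94 -0.93  6.  ] w 55.3 gf 12.0 q [-0.03  0.64  0.2   1.87 -0.2   0.65  1.9 ]
```

{"api": "carry_out", "payload": {
  "targets": [
    {"translation":[0,0,0.02],"angular":[0,0,0]},
    {"translation":[0,0,0.06],"angular":[0,0,0]},
    {"translation":[0,0,0.13],"angular":[0,0,0]},
    {"translation":[0,0,0.21],"angular":[0,0,0]},
    {"translation":[0,0,0.3],"angular":[0,0,0]},
    {"translation":[0,0,0.38],"angular":[0,0,0]},
    {"translation":[0,0,0.42],"angular":[0,0,0]},
    {"translation":[0,0,0.44],"angular":[0,0,0]}
  ]
}}

```text
clock: 10.75
tcp_pos: [583.6, -109.0, 321.2]
tool_rot: [-0.018, 1.0, 0.0, 0.001]
contact_force: [0.2, -0.2, -1.6]
gripper_width: 55.6
gripper_force: 12.0
```

{"api": "carry_out", "payload": {
  "targets": [
    {"translation":[0.01,0.04,0],"angular":[0,0,0]},
    {"translation":[0.03,0.13,0],"angular":[0,0,0]},
    {"translation":[0.05,0.27,0],"angular":[0,0,0]},
    {"translation":[0.08,0.44,0],"angular":[0,0,0]},
    {"translation":[0.11,0.62,0],"angular":[0,0,0]},
    {"translation":[0.14,0.78,0],"angular":[0,0,0]},
    {"translation":[0.155,0.88,0],"angular":[0,0,0]},
    {"translation":[0.162,0.922,0],"angular":[0,0,0]}
  ]
}}

```text
clock: 11.55
tcp_pos: [623.4, 126.0, 318.6]
tool_rot: [-0.02, 1.0, 0.001, -0.001]
contact_force: [-0.4, -0.2, -1.3]
gripper_width: 55.7
gripper_force: 12.0
```

Run:
```python
from h import *
st();cv2.imwrite('pics/s1.png',capture('scene')[150:384,200:512,::-1].repeat(2,0).repeat(2,1))
```

```text
t 11.55 tcp [623.42 125.96 318.55] yline 92.34 zax [-0.  0. -1.] F [-0.44 -0.22 -1.25] w 55.7 gf 12.0 q [-0.4   0.54  0.21  1.72 -0.14  0.9   1.47]
```

View pics/s1.png

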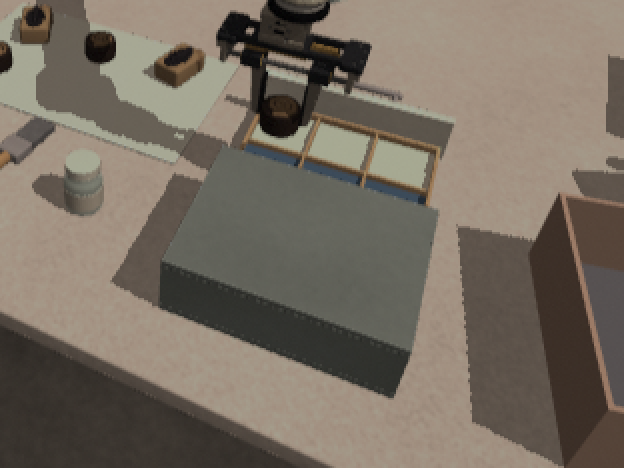

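The ammonite is held upright over the right-hand end of the drawer. I'll check the tray position against the divider crossing at (137,323) in the earlier picture, then lower it.

Run:
```python
from h import *
st()
for p in((137,323),(141,243),(300,241),(65,241)):print(ray('top',80+(p[0]+.5)/2.9-.5,90+(p[1]+.5)/2.9-.5,30 if p[0]<280 and p[0]>100 else 32))
```

```text
t 11.6 tcp [623.62 125.87 318.73] yline 92.33 zax [-0.  0. -1.] F [ 0.49  2.43 -1.5 ] w 55.7 gf 12.0 q [-0.4   0.54  0.21  1.72 -0.14  0.9   1.47]
[569.58 253.31  30.  ]
[663.7  259.43  30.  ]
[673.12  74.7   32.  ]
[662.01 346.95  32.  ]
```

{"api": "carry_out", "payload": {
  "targets": [
    {"translation":[0,0,0],"angular":[0,0,0]},
    {"translation":[0,0,-0.05],"angular":[0,0,0]},
    {"translation":[0,0,-0.12],"angular":[0,0,0]},
    {"translation":[0,0,-0.19],"angular":[0,0,0]},
    {"translation":[0,0,-0.25],"angular":[0,0,0]},
    {"translation":[0,0,-0.28],"angular":[0,0,0]},
    {"translation":[0,0,-0.3],"angular":[0,0,0]},
    {"translation":[0,0,-0.3],"angular":[0,0,0]}
  ]
}}

```text
clock: 12.4
tcp_pos: [624.1, 120.8, 244.6]
tool_rot: [-0.017, 1.0, -0.0, -0.0]
contact_force: [-0.7, -0.1, -1.3]
gripper_width: 55.9
gripper_force: 12.0
```

Run:
```python
from h import *
st()
```

```text
t 12.4 tcp [624.06 120.83 244.64] yline 91.99 zax [-0. -0. -1.] F [-0.69 -0.08 -1.28] w 55.9 gf 12.0 q [-0.38  0.64  0.19  1.75 -0.16  0.77  1.49]
```

{"api": "carry_out", "payload": {
  "targets": [
    {"translation":[0,0,-0.02],"angular":[0,0,0]},
    {"translation":[0,0,-0.035],"angular":[0,0,0]},
    {"translation":[0,0,-0.05],"angular":[0,0,0]},
    {"translation":[0,0,-0.06],"angular":[0,0,0]},
    {"translation":[0,0,-0.067],"angular":[0,0,0]},
    {"translation":[0,0,-0.072],"angular":[0,0,0]},
    {"translation":[0,0,-0.075],"angular":[0,0,0]},
    {"translation":[0,0,-0.075],"angular":[0,0,0]}
  ]
}}

```text
clock: 13.2
tcp_pos: [624.2, 121.3, 226.8]
tool_rot: [-0.018, 1.0, 0.0, 0.0]
contact_force: [-1.5, -0.1, 1.8]
gripper_width: 55.9
gripper_force: 12.0
```

Run:
```python
from h import *
st()
```

```text
t 13.2 tcp [624.19 121.29 226.79] yline 92.02 zax [ 0.  0. -1.] F [-1.52 -0.1   1.81] w 55.9 gf 12.0 q [-0.38  0.66  0.18  1.76 -0.17  0.73  1.5 ]
```

It's touching down (force is up 3 N). I'll release, rise, and go on to the ammonite at (459.5,-245).

{"api": "carry_out", "payload": {
  "targets": [
    {"translation":[0,0,0],"angular":[0,0,0]},
    {"translation":[0,0,0],"angular":[0,0,0]},
    {"translation":[0,0,0],"angular":[0,0,0]},
    {"translation":[0,0,0.03],"angular":[0,0,0]},
    {"translation":[0,0,0.1],"angular":[0,0,0]},
    {"translation":[0,0,0.2],"angular":[0,0,0]},
    {"translation":[0,0,0.3],"angular":[0,0,0]},
    {"translation":[0,0,0.375],"angular":[0,0,0]}
  ],
  "gripper": 0.74
}}

```text
clock: 14.0
tcp_pos: [624.5, 121.2, 323.6]
tool_rot: [-0.018, 1.0, 0.0, 0.002]
contact_force: [-0.2, -0.2, 0.0]
gripper_width: 68.0
gripper_force: 0.0
```

{"api": "carry_out", "payload": {
  "targets": [
    {"translation":[-0.02,-0.06,0],"angular":[0,0,0]},
    {"translation":[-0.07,-0.16,0],"angular":[0,0,0]},
    {"translation":[-0.13,-0.28,0],"angular":[0,0,0]},
    {"translation":[-0.19,-0.42,0],"angular":[0,0,0]},
    {"translation":[-0.25,-0.56,0],"angular":[0,0,0]},
    {"translation":[-0.3,-0.66,0],"angular":[0,0,0]},
    {"translation":[-0.32,-0.72,0],"angular":[0,0,0]},
    {"translation":[-0.329,-0.733,0],"angular":[0,0,0]}
  ],
  "gripper": 0.85
}}

```text
clock: 14.8
tcp_pos: [541.1, -64.3, 320.3]
tool_rot: [-0.016, 1.0, -0.0, -0.0]
contact_force: [0.3, -0.1, 0.3]
gripper_width: 78.1
gripper_force: 0.0
```

Run:
```python
from h import *
st();find()
```

```text
t 14.8 tcp [541.05 -64.34 320.26] yline 91.82 zax [-0. -0. -1.] F [ 0.26 -0.11  0.32] w 78.1 gf 0.0 q [-0.14  0.4   0.25  1.95 -0.13  0.81  1.78]
area 106.5 ctr [ 460.56 -242.08] size [38.3  35.41] long yaw 1.8
area 366.0 ctr [ 448.65 -386.08] size [77.21 55.18] long yaw 27.1
area 367.5 ctr [442.92 -95.9 ] size [54.76 78.96] long yaw -15.8
area 150.5 ctr [ 565.22 -389.21] size [47.95 47.9 ] long yaw 28.7
area 923.5 ctr [574.   -78.49] size [156.02 140.03] long yaw 2.5
```

{"api": "carry_out", "payload": {
  "targets": [
    {"translation":[-0.02,-0.06,0],"angular":[0,0,0]},
    {"translation":[-0.07,-0.16,0],"angular":[0,0,0]},
    {"translation":[-0.13,-0.28,-0.02],"angular":[0,0,0]},
    {"translation":[-0.19,-0.42,-0.05],"angular":[0,0,0]},
    {"translation":[-0.25,-0.56,-0.08],"angular":[0,0,0]},
    {"translation":[-0.3,-0.66,-0.1],"angular":[0,0,0]},
    {"translation":[-0.325,-0.725,-0.12],"angular":[0,0,0]},
    {"translation":[-0.329,-0.733,-0.12],"angular":[0,0,0]}
  ]
}}

```text
clock: 15.65
tcp_pos: [458.7, -247.0, 289.6]
tool_rot: [-0.016, 1.0, -0.0, -0.001]
contact_force: [0.2, 0.2, 0.9]
gripper_width: 78.2
gripper_force: 0.0
```

{"api": "carry_out", "payload": {
  "targets": [
    {"translation":[0,0,-0.05],"angular":[0,0,0]},
    {"translation":[0,0,-0.12],"angular":[0,0,0]},
    {"translation":[0,0,-0.18],"angular":[0,0,0]},
    {"translation":[0,0,-0.24],"angular":[0,0,0]},
    {"translation":[0,0,-0.28],"angular":[0,0,0]},
    {"translation":[0,0,-0.31],"angular":[0,0,0]},
    {"translation":[0,0,-0.32],"angular":[0,0,0]},
    {"translation":[0,0,-0.32],"angular":[0,0,0]}
  ]
}}

```text
clock: 16.45
tcp_pos: [459.8, -245.0, 210.0]
tool_rot: [-0.018, 1.0, 0.0, -0.0]
contact_force: [0.5, 0.3, 0.2]
gripper_width: 78.1
gripper_force: 0.0
```

{"api": "carry_out", "payload": {
  "targets": [
    {"translation":[0,0,0],"angular":[0,0,0]},
    {"translation":[0,0,0],"angular":[0,0,0]},
    {"translation":[0,0,0],"angular":[0,0,0]},
    {"translation":[0,0,0],"angular":[0,0,0]},
    {"translation":[0,0,0],"angular":[0,0,0]},
    {"translation":[0,0,0],"angular":[0,0,0]},
    {"translation":[0,0,0],"angular":[0,0,0]},
    {"translation":[0,0,0],"angular":[0,0,0]}
  ],
  "gripper": 0.5,
  "newtons": 12
}}

```text
clock: 17.25
tcp_pos: [459.8, -245.6, 210.7]
tool_rot: [-0.018, 1.0, -0.0, 0.001]
contact_force: [-1.5, -1.4, 5.8]
gripper_width: 55.9
gripper_force: 12.0
```

Run:
```python
from h import *
st()
```

```text
t 17.25 tcp [ 459.8  -245.63  210.68] yline 92.01 zax [ 0. -0. -1.] F [-1.45 -1.41  5.8 ] w 55.9 gf 12.0 q [ 0.23  0.55  0.24  2.05 -0.23  0.56  2.24]
```

{"api": "carry_out", "payload": {
  "targets": [
    {"translation":[0,0,0.02],"angular":[0,0,0]},
    {"translation":[0,0,0.06],"angular":[0,0,0]},
    {"translation":[0,0,0.13],"angular":[0,0,0]},
    {"translation":[0,0,0.21],"angular":[0,0,0]},
    {"translation":[0,0,0.3],"angular":[0,0,0]},
    {"translation":[0,0,0.38],"angular":[0,0,0]},
    {"translation":[0,0,0.42],"angular":[0,0,0]},
    {"translation":[0,0,0.44],"angular":[0,0,0]}
  ]
}}

```text
clock: 18.05
tcp_pos: [459.6, -245.0, 321.2]
tool_rot: [-0.018, 1.0, -0.0, 0.001]
contact_force: [-1.4, 0.5, -0.7]
gripper_width: 55.9
gripper_force: 12.0
```

{"api": "carry_out", "payload": {
  "targets": [
    {"translation":[0.02,0.04,0],"angular":[0,0,0]},
    {"translation":[0.05,0.13,0],"angular":[0,0,0]},
    {"translation":[0.1,0.27,0],"angular":[0,0,0]},
    {"translation":[0.15,0.43,0],"angular":[0,0,0]},
    {"translation":[0.21,0.6,0],"angular":[0,0,0]},
    {"translation":[0.27,0.76,0],"angular":[0,0,0]},
    {"translation":[0.305,0.86,0],"angular":[0,0,0]},
    {"translation":[0.323,0.914,0],"angular":[0,0,0]}
  ]
}}

```text
clock: 18.85
tcp_pos: [540.6, -12.9, 318.9]
tool_rot: [-0.02, 1.0, 0.001, -0.001]
contact_force: [0.1, -0.2, -1.7]
gripper_width: 55.7
gripper_force: 12.0
```

{"api": "carry_out", "payload": {
  "targets": [
    {"translation":[0.02,0.06,0],"angular":[0,0,0]},
    {"translation":[0.07,0.19,0],"angular":[0,0,0]},
    {"translation":[0.13,0.35,0],"angular":[0,0,0]},
    {"translation":[0.19,0.53,0],"angular":[0,0,0]},
    {"translation":[0.25,0.7,0],"angular":[0,0,0]},
    {"translation":[0.295,0.83,0],"angular":[0,0,0]},
    {"translation":[0.318,0.9,0],"angular":[0,0,0]},
    {"translation":[0.323,0.914,0],"angular":[0,0,0]}
  ]
}}

```text
clock: 19.65
tcp_pos: [621.1, 213.3, 319.4]
tool_rot: [-0.019, 1.0, -0.0, -0.0]
contact_force: [-0.2, -0.3, -1.7]
gripper_width: 55.4
gripper_force: 12.0
```

{"api": "carry_out", "payload": {
  "targets": [
    {"translation":[0,0,0],"angular":[0,0,0]},
    {"translation":[0,0,-0.05],"angular":[0,0,0]},
    {"translation":[0,0,-0.12],"angular":[0,0,0]},
    {"translation":[0,0,-0.19],"angular":[0,0,0]},
    {"translation":[0,0,-0.25],"angular":[0,0,0]},
    {"translation":[0,0,-0.28],"angular":[0,0,0]},
    {"translation":[0,0,-0.3],"angular":[0,0,0]},
    {"translation":[0,0,-0.3],"angular":[0,0,0]}
  ]
}}

```text
clock: 20.45
tcp_pos: [621.1, 211.3, 244.7]
tool_rot: [-0.017, 1.0, -0.0, -0.0]
contact_force: [-0.5, 0.7, -2.4]
gripper_width: 55.8
gripper_force: 12.0
```

Run:
```python
from h import *
st()
```

```text
t 20.45 tcp [621.08 211.33 244.69] yline 91.99 zax [-0. -0. -1.] F [-0.54  0.69 -2.38] w 55.8 gf 12.0 q [-0.5   0.66  0.17  1.7  -0.15  0.79  1.34]
```

{"api": "carry_out", "payload": {
  "targets": [
    {"translation":[0,0,-0.02],"angular":[0,0,0]},
    {"translation":[0,0,-0.035],"angular":[0,0,0]},
    {"translation":[0,0,-0.05],"angular":[0,0,0]},
    {"translation":[0,0,-0.06],"angular":[0,0,0]},
    {"translation":[0,0,-0.067],"angular":[0,0,0]},
    {"translation":[0,0,-0.072],"angular":[0,0,0]},
    {"translation":[0,0,-0.075],"angular":[0,0,0]},
    {"translation":[0,0,-0.075],"angular":[0,0,0]}
  ]
}}

```text
clock: 21.25
tcp_pos: [621.2, 211.8, 226.8]
tool_rot: [-0.018, 1.0, 0.0, 0.0]
contact_force: [-0.6, -0.1, 0.6]
gripper_width: 55.3
gripper_force: 12.0
```

{"api": "carry_out", "payload": {
  "targets": [
    {"translation":[0,0,0],"angular":[0,0,0]},
    {"translation":[0,0,0],"angular":[0,0,0]},
    {"translation":[0,0,0],"angular":[0,0,0]},
    {"translation":[0,0,0.03],"angular":[0,0,0]},
    {"translation":[0,0,0.1],"angular":[0,0,0]},
    {"translation":[0,0,0.2],"angular":[0,0,0]},
    {"translation":[0,0,0.3],"angular":[0,0,0]},
    {"translation":[0,0,0.375],"angular":[0,0,0]}
  ],
  "gripper": 0.74
}}

```text
clock: 22.05
tcp_pos: [621.6, 211.8, 323.7]
tool_rot: [-0.018, 1.0, 0.001, 0.002]
contact_force: [0.4, -0.3, -0.2]
gripper_width: 68.2
gripper_force: 0.0
```

Run:
```python
from h import *
st();find();crop('top',200,176,150,100,5,'mat2.png')
```

```text
t 22.05 tcp [621.57 211.8  323.71] yline 92.01 zax [ 0.  0. -1.] F [ 0.37 -0.3  -0.17] w 68.2 gf 0.0 q [-0.51  0.56  0.19  1.66 -0.13  0.92  1.33]
area 396.0 ctr [ 448.68 -386.19] size [79.78 55.45] long yaw 27.6
area 335.0 ctr [442.93 -96.03] size [55.52 78.52] long yaw -14.9
area 157.5 ctr [ 564.25 -390.61] size [46.92 48.06] long yaw -49.5
```

View pics/mat2.png

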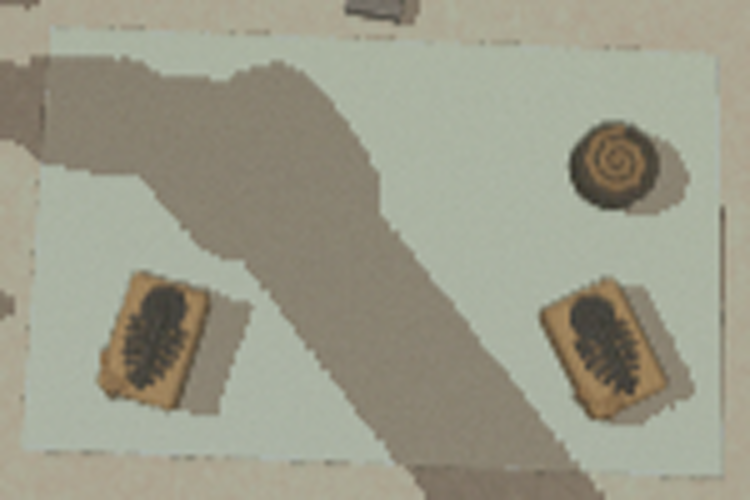

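A1 is still at (617,160), and both trilobites are unmoved. I'll go to A1.

{"api": "carry_out", "payload": {
  "targets": [
    {"translation":[-0.005,-0.06,0],"angular":[0,0,0]},
    {"translation":[-0.015,-0.16,0],"angular":[0,0,0]},
    {"translation":[-0.03,-0.3,0],"angular":[0,0,0]},
    {"translation":[-0.04,-0.45,0],"angular":[0,0,0]},
    {"translation":[-0.05,-0.6,0],"angular":[0,0,0]},
    {"translation":[-0.06,-0.72,0],"angular":[0,0,0]},
    {"translation":[-0.065,-0.78,0],"angular":[0,0,0]},
    {"translation":[-0.068,-0.806,0],"angular":[0,0,0]}
  ],
  "gripper": 0.85
}}

```text
clock: 22.95
tcp_pos: [603.6, 8.0, 319.5]
tool_rot: [-0.016, 1.0, -0.0, -0.001]
contact_force: [0.6, -0.3, -0.3]
gripper_width: 77.6
gripper_force: 0.0
```

{"api": "carry_out", "payload": {
  "targets": [
    {"translation":[-0.005,-0.06,0],"angular":[0,0,0]},
    {"translation":[-0.015,-0.16,0],"angular":[0,0,0]},
    {"translation":[-0.03,-0.3,0],"angular":[0,0,0]},
    {"translation":[-0.04,-0.45,0],"angular":[0,0,0]},
    {"translation":[-0.05,-0.6,0],"angular":[0,0,0]},
    {"translation":[-0.06,-0.72,0],"angular":[0,0,0]},
    {"translation":[-0.065,-0.78,0],"angular":[0,0,0]},
    {"translation":[-0.068,-0.806,0],"angular":[0,0,0]}
  ]
}}

```text
clock: 23.75
tcp_pos: [587.0, -192.0, 319.9]
tool_rot: [-0.017, 1.0, 0.0, -0.0]
contact_force: [-0.5, 0.6, 0.3]
gripper_width: 78.1
gripper_force: 0.0
```

{"api": "carry_out", "payload": {
  "targets": [
    {"translation":[-0.005,-0.06,0],"angular":[0,0,0]},
    {"translation":[-0.015,-0.16,0],"angular":[0,0,0]},
    {"translation":[-0.03,-0.3,-0.02],"angular":[0,0,0]},
    {"translation":[-0.04,-0.45,-0.05],"angular":[0,0,0]},
    {"translation":[-0.05,-0.6,-0.08],"angular":[0,0,0]},
    {"translation":[-0.06,-0.72,-0.1],"angular":[0,0,0]},
    {"translation":[-0.068,-0.806,-0.12],"angular":[0,0,0]},
    {"translation":[-0.068,-0.806,-0.12],"angular":[0,0,0]}
  ]
}}

```text
clock: 24.55
tcp_pos: [568.9, -395.4, 289.2]
tool_rot: [-0.016, 1.0, -0.001, -0.001]
contact_force: [-0.5, -0.3, 0.7]
gripper_width: 78.1
gripper_force: 0.0
```

{"api": "carry_out", "payload": {
  "targets": [
    {"translation":[0,0,-0.05],"angular":[0,0,0]},
    {"translation":[0,0,-0.12],"angular":[0,0,0]},
    {"translation":[0,0,-0.18],"angular":[0,0,0]},
    {"translation":[0,0,-0.24],"angular":[0,0,0]},
    {"translation":[0,0,-0.28],"angular":[0,0,0]},
    {"translation":[0,0,-0.31],"angular":[0,0,0]},
    {"translation":[0,0,-0.32],"angular":[0,0,0]},
    {"translation":[0,0,-0.32],"angular":[0,0,0]}
  ]
}}

```text
clock: 25.35
tcp_pos: [570.1, -392.8, 210.0]
tool_rot: [-0.018, 1.0, 0.0, -0.0]
contact_force: [0.2, 0.4, 0.4]
gripper_width: 78.0
gripper_force: 0.0
```

{"api": "carry_out", "payload": {
  "targets": [
    {"translation":[0,0,0],"angular":[0,0,0]},
    {"translation":[0,0,0],"angular":[0,0,0]},
    {"translation":[0,0,0],"angular":[0,0,0]},
    {"translation":[0,0,0],"angular":[0,0,0]},
    {"translation":[0,0,0],"angular":[0,0,0]},
    {"translation":[0,0,0],"angular":[0,0,0]},
    {"translation":[0,0,0],"angular":[0,0,0]},
    {"translation":[0,0,0],"angular":[0,0,0]}
  ],
  "gripper": 0.5,
  "newtons": 12
}}

```text
clock: 26.15
tcp_pos: [570.2, -393.3, 210.9]
tool_rot: [-0.018, 1.0, -0.001, 0.001]
contact_force: [-0.0, -1.5, 5.5]
gripper_width: 55.9
gripper_force: 12.0
```

Run:
```python
from h import *
st()
```

```text
t 26.15 tcp [ 570.23 -393.26  210.91] yline 92.01 zax [ 0. -0. -1.] F [-0.04 -1.53  5.49] w 55.9 gf 12.0 q [ 0.4   0.76  0.23  1.61 -0.23  0.79  2.33]
```

{"api": "carry_out", "payload": {
  "targets": [
    {"translation":[0,0,0.02],"angular":[0,0,0]},
    {"translation":[0,0,0.06],"angular":[0,0,0]},
    {"translation":[0,0,0.13],"angular":[0,0,0]},
    {"translation":[0,0,0.21],"angular":[0,0,0]},
    {"translation":[0,0,0.3],"angular":[0,0,0]},
    {"translation":[0,0,0.38],"angular":[0,0,0]},
    {"translation":[0,0,0.42],"angular":[0,0,0]},
    {"translation":[0,0,0.44],"angular":[0,0,0]}
  ]
}}

```text
clock: 26.95
tcp_pos: [570.3, -392.7, 322.0]
tool_rot: [-0.018, 1.0, -0.0, 0.001]
contact_force: [0.3, -0.4, -2.4]
gripper_width: 55.8
gripper_force: 12.0
```

{"api": "carry_out", "payload": {
  "targets": [
    {"translation":[0.003,0.04,0],"angular":[0,0,0]},
    {"translation":[0.01,0.13,0],"angular":[0,0,0]},
    {"translation":[0.02,0.27,0],"angular":[0,0,0]},
    {"translation":[0.03,0.43,0],"angular":[0,0,0]},
    {"translation":[0.042,0.6,0],"angular":[0,0,0]},
    {"translation":[0.053,0.76,0],"angular":[0,0,0]},
    {"translation":[0.06,0.87,0],"angular":[0,0,0]},
    {"translation":[0.064,0.927,0],"angular":[0,0,0]}
  ]
}}

```text
clock: 27.75
tcp_pos: [586.0, -156.7, 319.0]
tool_rot: [-0.02, 1.0, 0.001, -0.001]
contact_force: [0.5, 0.3, -2.1]
gripper_width: 55.6
gripper_force: 12.0
```

{"api": "carry_out", "payload": {
  "targets": [
    {"translation":[0.003,0.06,0],"angular":[0,0,0]},
    {"translation":[0.01,0.17,0],"angular":[0,0,0]},
    {"translation":[0.02,0.31,0],"angular":[0,0,0]},
    {"translation":[0.03,0.46,0],"angular":[0,0,0]},
    {"translation":[0.042,0.62,0],"angular":[0,0,0]},
    {"translation":[0.053,0.77,0],"angular":[0,0,0]},
    {"translation":[0.06,0.87,0],"angular":[0,0,0]},
    {"translation":[0.064,0.927,0],"angular":[0,0,0]}
  ]
}}

```text
clock: 28.55
tcp_pos: [602.1, 72.7, 319.8]
tool_rot: [-0.018, 1.0, 0.0, -0.0]
contact_force: [-0.2, 0.1, -1.5]
gripper_width: 55.8
gripper_force: 12.0
```

{"api": "carry_out", "payload": {
  "targets": [
    {"translation":[0.003,0.06,0],"angular":[0,0,0]},
    {"translation":[0.01,0.19,0],"angular":[0,0,0]},
    {"translation":[0.025,0.35,0],"angular":[0,0,0]},
    {"translation":[0.037,0.53,0],"angular":[0,0,0]},
    {"translation":[0.05,0.7,0],"angular":[0,0,0]},
    {"translation":[0.06,0.83,0],"angular":[0,0,0]},
    {"translation":[0.063,0.91,0],"angular":[0,0,0]},
    {"translation":[0.064,0.927,0],"angular":[0,0,0]}
  ]
}}

```text
clock: 29.35
tcp_pos: [617.8, 304.2, 319.7]
tool_rot: [-0.019, 1.0, 0.0, -0.0]
contact_force: [-0.7, -1.5, -0.9]
gripper_width: 55.5
gripper_force: 12.0
```

{"api": "carry_out", "payload": {
  "targets": [
    {"translation":[0,0,0],"angular":[0,0,0]},
    {"translation":[0,0,-0.05],"angular":[0,0,0]},
    {"translation":[0,0,-0.12],"angular":[0,0,0]},
    {"translation":[0,0,-0.19],"angular":[0,0,0]},
    {"translation":[0,0,-0.25],"angular":[0,0,0]},
    {"translation":[0,0,-0.28],"angular":[0,0,0]},
    {"translation":[0,0,-0.3],"angular":[0,0,0]},
    {"translation":[0,0,-0.3],"angular":[0,0,0]}
  ]
}}

```text
clock: 30.15
tcp_pos: [618.0, 302.5, 244.3]
tool_rot: [-0.018, 1.0, -0.0, -0.0]
contact_force: [0.5, 0.0, -1.5]
gripper_width: 55.8
gripper_force: 12.0
```

Run:
```python
from h import *
st();find()
```

```text
t 30.15 tcp [617.99 302.47 244.34] yline 92.03 zax [-0. -0. -1.] F [ 0.47  0.03 -1.49] w 55.8 gf 12.0 q [-0.61  0.71  0.16  1.61 -0.14  0.83  1.21]
area 385.5 ctr [ 448.68 -386.19] size [79.78 55.45] long yaw 27.6
area 341.0 ctr [442.21 -96.48] size [55.19 76.97] long yaw -14.3
```

{"api": "carry_out", "payload": {
  "targets": [
    {"translation":[0,0,-0.02],"angular":[0,0,0]},
    {"translation":[0,0,-0.035],"angular":[0,0,0]},
    {"translation":[0,0,-0.05],"angular":[0,0,0]},
    {"translation":[0,0,-0.06],"angular":[0,0,0]},
    {"translation":[0,0,-0.067],"angular":[0,0,0]},
    {"translation":[0,0,-0.072],"angular":[0,0,0]},
    {"translation":[0,0,-0.075],"angular":[0,0,0]},
    {"translation":[0,0,-0.075],"angular":[0,0,0]}
  ]
}}

```text
clock: 31.0
tcp_pos: [618.2, 302.5, 227.0]
tool_rot: [-0.018, 1.0, 0.0, 0.0]
contact_force: [-1.0, -0.6, 2.8]
gripper_width: 55.7
gripper_force: 12.0
```

{"api": "carry_out", "payload": {
  "targets": [
    {"translation":[0,0,0],"angular":[0,0,0]},
    {"translation":[0,0,0],"angular":[0,0,0]},
    {"translation":[0,0,0],"angular":[0,0,0]},
    {"translation":[0,0,0.03],"angular":[0,0,0]},
    {"translation":[0,0,0.1],"angular":[0,0,0]},
    {"translation":[0,0,0.2],"angular":[0,0,0]},
    {"translation":[0,0,0.3],"angular":[0,0,0]},
    {"translation":[0,0,0.375],"angular":[0,0,0]}
  ],
  "gripper": 0.74
}}

```text
clock: 31.8
tcp_pos: [618.6, 302.6, 323.8]
tool_rot: [-0.018, 1.0, 0.001, 0.002]
contact_force: [-0.0, 0.2, -0.0]
gripper_width: 68.0
gripper_force: 0.0
```

```bash
cat >> h.py <<'E'
def fit(guess):
    from scipy.optimize import minimize
    im=capture('top');lab=cv2.cvtColor(im,cv2.COLOR_RGB2LAB).astype(int);v=im.max(2)
    K=8;u,w=proj('top',(guess[0],guess[1],42)).astype(int)-22
    sub=im[w:w+45,u:u+45];big=cv2.resize(sub,None,fx=K,fy=K,interpolation=cv2.INTER_CUBIC)
    L=cv2.cvtColor(big,cv2.COLOR_RGB2LAB).astype(int);m=((L[:,:,2]-128>13)|(big.max(2)<75)).astype(np.uint8)
    m=cv2.morphologyEx(m,cv2.MORPH_CLOSE,np.ones((15,15)));n,lb,s,_=cv2.connectedComponentsWithStats(m);m=(lb==1+np.argmax(s[1:,4])).astype(np.uint8)
    def cost(p):
        c,sn=np.cos(np.radians(p[2])),np.sin(np.radians(p[2]))
        P=[proj('top',(p[0]+a*c-b*sn,p[1]+a*sn+b*c,z)) for a in(-40,40) for b in(-27,27) for z in(4,42)]
        P=(np.array(P)-[u,w]+.5)*K;h=cv2.convexHull((P*16).astype(np.int32));q=np.zeros_like(m);cv2.fillConvexPoly(q,h,1,shift=4)
        return 1-(q&m).sum()/(q|m).sum()
    best=min((minimize(cost,[guess[0],guess[1],g],method='Nelder-Mead',options=dict(initial_simplex=[[guess[0]+a,guess[1]+b,g+c] for a,b,c in((-4,-4,-4),(5,0,0),(0,5,0),(0,0,6))])) for g in(guess[2]-3,guess[2]+3)),key=lambda r:r.fun)
    print('fit',best.x,'1-IoU',best.fun)
E
python3 - <<'E'
from h import *
st();find();fit((443,-99,-13));fit((449,-386,28))
crop('top',85,95,110,120,5,'tray.png')
E
```

```text
t 31.8 tcp [618.57 302.61 323.76] yline 92.02 zax [ 0.  0. -1.] F [-0.04  0.19 -0.05] w 68.0 gf 0.0 q [-0.63  0.61  0.18  1.57 -0.12  0.96  1.2 ]
area 396.0 ctr [ 448.72 -386.17] size [79.86 55.45] long yaw 27.6
area 349.5 ctr [441.82 -96.05] size [54.42 78.09] long yaw -18.0
fit [442.89 -94.86 -15.2 ] 1-IoU 0.11302030367850757
fit [ 450.69 -388.13   28.78] 1-IoU 0.13026631202180405
```

View pics/tray.png

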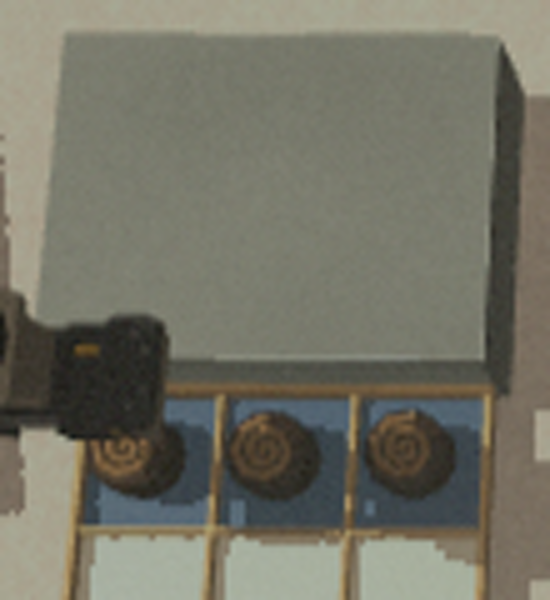

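All three ammonites sit upright in the blue row, around (125,450), (265,455) and (405,450). Next I'll cross-check the trilobite centres from the edge midpoints.

Run:
```python
from h import *
f=lambda p,z:ray('top',200+(p[0]+.5)/5-.5,176+(p[1]+.5)/5-.5,z)[:2]
a,b,l,r=f((174,281),42),f((145,401),4),f((124,325),42),f((196,350),4)
print('t0 length',np.linalg.norm(a-b),(a+b)/2,'width',np.linalg.norm(l-r),(l+r)/2, 'r42',f((196,350),42))
for e in([(138,272),(210,290)],[(138,272),(112,360)],[(210,290),(182,408)]):
    d=f(e[1],42)-f(e[0],42);print(np.degrees(np.arctan2(d[1],d[0])))
# t1: corners (542,315),(610,280),(667,380),(598,417)
a,b,l,r=f((576,297),42),f((632,400),4),f((570,368),4),f((638,330),42)
print('t1 length',np.linalg.norm(a-b),(a+b)/2,'width',np.linalg.norm(l-r),(l+r)/2)
```

```text
t0 length 77.94275270890223 [ 443.39187893 -100.13966037] width 46.950966310217396 [ 445.90809833 -100.76030807] r42 [ 438.00441092 -125.07651738]
-101.65008534604588
166.6430744055511
169.3016018431062
t1 length 76.34098034885741 [ 450.1505705  -390.03352412] width 44.50844033461525 [ 449.97726808 -389.54487203]
```

{"api": "carry_out", "payload": {
  "targets": [
    {"translation":[-0.02,-0.06,0],"angular":[0,0,0]},
    {"translation":[-0.07,-0.17,0],"angular":[0,0,0]},
    {"translation":[-0.13,-0.3,0],"angular":[0,0,0]},
    {"translation":[-0.19,-0.45,0],"angular":[0,0,0]},
    {"translation":[-0.26,-0.6,0],"angular":[0,0,0]},
    {"translation":[-0.31,-0.72,0],"angular":[0,0,0]},
    {"translation":[-0.34,-0.79,0],"angular":[0,0,0]},
    {"translation":[-0.349,-0.803,0],"angular":[0,0,0]}
  ],
  "gripper": 0.97
}}

```text
clock: 32.8
tcp_pos: [530.3, 99.8, 319.7]
tool_rot: [-0.016, 1.0, -0.0, -0.001]
contact_force: [0.7, -0.3, -0.6]
gripper_width: 89.0
gripper_force: 0.0
```

{"api": "carry_out", "payload": {
  "targets": [
    {"translation":[-0.02,-0.06,0],"angular":[0,0,-0.02]},
    {"translation":[-0.07,-0.17,0],"angular":[0,0,-0.04]},
    {"translation":[-0.13,-0.3,-0.02],"angular":[0,0,-0.06]},
    {"translation":[-0.19,-0.45,-0.05],"angular":[0,0,-0.08]},
    {"translation":[-0.26,-0.6,-0.08],"angular":[0,0,-0.1]},
    {"translation":[-0.31,-0.72,-0.1],"angular":[0,0,-0.121]},
    {"translation":[-0.349,-0.803,-0.12],"angular":[0,0,-0.121]},
    {"translation":[-0.349,-0.803,-0.12],"angular":[0,0,-0.121]}
  ]
}}

```text
clock: 33.6
tcp_pos: [442.7, -101.0, 289.6]
tool_rot: [0.111, 0.994, -0.0, -0.001]
contact_force: [0.3, 0.7, 1.0]
gripper_width: 88.8
gripper_force: 0.0
```

{"api": "carry_out", "payload": {
  "targets": [
    {"translation":[0,0,-0.05],"angular":[0,0,0]},
    {"translation":[0,0,-0.12],"angular":[0,0,0]},
    {"translation":[0,0,-0.18],"angular":[0,0,0]},
    {"translation":[0,0,-0.24],"angular":[0,0,0]},
    {"translation":[0,0,-0.28],"angular":[0,0,0]},
    {"translation":[0,0,-0.31],"angular":[0,0,0]},
    {"translation":[0,0,-0.32],"angular":[0,0,0]},
    {"translation":[0,0,-0.32],"angular":[0,0,0]}
  ]
}}

```text
clock: 34.4
tcp_pos: [443.8, -98.7, 210.0]
tool_rot: [0.109, 0.994, 0.0, -0.0]
contact_force: [-0.3, -0.7, 1.1]
gripper_width: 88.8
gripper_force: 0.0
```

{"api": "carry_out", "payload": {
  "targets": [
    {"translation":[0,0,0],"angular":[0,0,0]},
    {"translation":[0,0,0],"angular":[0,0,0]},
    {"translation":[0,0,0],"angular":[0,0,0]},
    {"translation":[0,0,0],"angular":[0,0,0]},
    {"translation":[0,0,0],"angular":[0,0,0]},
    {"translation":[0,0,0],"angular":[0,0,0]},
    {"translation":[0,0,0],"angular":[0,0,0]},
    {"translation":[0,0,0],"angular":[0,0,0]}
  ],
  "gripper": 0.5,
  "newtons": 13
}}

```text
clock: 35.2
tcp_pos: [443.7, -99.1, 210.4]
tool_rot: [0.109, 0.994, -0.0, 0.0]
contact_force: [-0.5, -0.2, 4.2]
gripper_width: 54.5
gripper_force: 12.8
```

Run:
```python
from h import *
st()
```

```text
t 35.2 tcp [443.71 -99.11 210.42] yline 77.5 zax [ 0. -0. -1.] F [-0.51 -0.17  4.2 ] w 54.5 gf 12.8 q [-0.06  0.48  0.25  2.21 -0.25  0.48  1.73]
```

{"api": "carry_out", "payload": {
  "targets": [
    {"translation":[0,0,0.02],"angular":[0,0,0]},
    {"translation":[0,0,0.06],"angular":[0,0,0]},
    {"translation":[0,0,0.13],"angular":[0,0,0]},
    {"translation":[0,0,0.21],"angular":[0,0,0]},
    {"translation":[0,0,0.3],"angular":[0,0,0]},
    {"translation":[0,0,0.38],"angular":[0,0,0]},
    {"translation":[0,0,0.42],"angular":[0,0,0]},
    {"translation":[0,0,0.44],"angular":[0,0,0]}
  ]
}}

```text
clock: 36.0
tcp_pos: [443.6, -98.9, 321.2]
tool_rot: [0.109, 0.994, 0.0, 0.001]
contact_force: [-0.2, 0.3, -2.9]
gripper_width: 54.5
gripper_force: 12.8
```

{"api": "carry_out", "payload": {
  "targets": [
    {"translation":[0.02,0.05,0],"angular":[0,0,0.01]},
    {"translation":[0.06,0.15,0],"angular":[0,0,0.025]},
    {"translation":[0.11,0.29,0],"angular":[0,0,0.045]},
    {"translation":[0.18,0.46,0],"angular":[0,0,0.065]},
    {"translation":[0.25,0.63,0],"angular":[0,0,0.09]},
    {"translation":[0.3,0.77,0],"angular":[0,0,0.11]},
    {"translation":[0.33,0.85,0],"angular":[0,0,0.12]},
    {"translation":[0.338,0.867,0],"angular":[0,0,0.121]}
  ]
}}

```text
clock: 36.8
tcp_pos: [528.1, 120.8, 319.0]
tool_rot: [-0.02, 1.0, 0.0, -0.001]
contact_force: [-0.7, -0.8, -2.8]
gripper_width: 55.0
gripper_force: 12.8
```

{"api": "carry_out", "payload": {
  "targets": [
    {"translation":[0,0,0],"angular":[0,0,0]},
    {"translation":[0,0,-0.05],"angular":[0,0,0]},
    {"translation":[0,0,-0.12],"angular":[0,0,0]},
    {"translation":[0,0,-0.19],"angular":[0,0,0]},
    {"translation":[0,0,-0.23],"angular":[0,0,0]},
    {"translation":[0,0,-0.25],"angular":[0,0,0]},
    {"translation":[0,0,-0.26],"angular":[0,0,0]},
    {"translation":[0,0,-0.26],"angular":[0,0,0]}
  ]
}}

```text
clock: 37.6
tcp_pos: [528.2, 117.4, 255.3]
tool_rot: [-0.017, 1.0, -0.0, 0.0]
contact_force: [0.2, -0.0, -2.6]
gripper_width: 54.8
gripper_force: 12.8
```

Run:
```python
from h import *
st();fit((449,-386,28));im=capture('top')[130:250,80:230,::-1];im2=capture('scene')[190:310,270:430,::-1]
cv2.imwrite('pics/p1.png',np.hstack([cv2.resize(im,None,fx=2.5,fy=2.5),cv2.resize(im2,None,fx=2.5,fy=2.5)]))
```

```text
t 37.6 tcp [528.23 117.42 255.27] yline 91.99 zax [ 0. -0. -1.] F [ 0.24 -0.03 -2.55] w 54.8 gf 12.8 q [-0.42  0.49  0.18  1.99 -0.13  0.67  1.44]
fit [ 450.46 -388.8    27.46] 1-IoU 0.19175203572366695
```

View pics/p1.png

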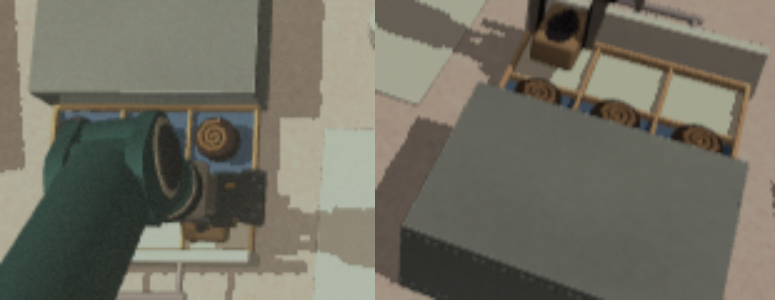

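The trilobite is centred over the near-right compartment and upright, and the three ammonites are still in the blue row. I'll lower and release.

{"api": "carry_out", "payload": {
  "targets": [
    {"translation":[0,0,-0.03],"angular":[0,0,0]},
    {"translation":[0,0,-0.06],"angular":[0,0,0]},
    {"translation":[0,0,-0.08],"angular":[0,0,0]},
    {"translation":[0,0,-0.095],"angular":[0,0,0]},
    {"translation":[0,0,-0.105],"angular":[0,0,0]},
    {"translation":[0,0,-0.111],"angular":[0,0,0]},
    {"translation":[0,0,-0.115],"angular":[0,0,0]},
    {"translation":[0,0,-0.115],"angular":[0,0,0]}
  ]
}}

```text
clock: 38.55
tcp_pos: [528.2, 117.8, 226.6]
tool_rot: [-0.018, 1.0, 0.0, 0.0]
contact_force: [0.3, 0.6, -2.5]
gripper_width: 54.5
gripper_force: 12.8
```

Run:
```python
from h import *
st()
```

```text
t 38.55 tcp [528.22 117.76 226.59] yline 92.02 zax [ 0.  0. -1.] F [ 0.26  0.64 -2.5 ] w 54.5 gf 12.8 q [-0.41  0.54  0.16  2.   -0.15  0.61  1.46]
```

It's still hanging, so I'll lower a little further.

{"api": "carry_out", "payload": {
  "targets": [
    {"translation":[0,0,-0.001],"angular":[0,0,0]},
    {"translation":[0,0,-0.002],"angular":[0,0,0]},
    {"translation":[0,0,-0.003],"angular":[0,0,0]},
    {"translation":[0,0,-0.004],"angular":[0,0,0]},
    {"translation":[0,0,-0.005],"angular":[0,0,0]},
    {"translation":[0,0,-0.005],"angular":[0,0,0]},
    {"translation":[0,0,-0.005],"angular":[0,0,0]},
    {"translation":[0,0,-0.005],"angular":[0,0,0]}
  ]
}}

```text
clock: 39.35
tcp_pos: [528.8, 117.7, 226.4]
tool_rot: [-0.018, 1.0, 0.0, 0.001]
contact_force: [-1.3, -1.1, 7.3]
gripper_width: 54.4
gripper_force: 12.8
```

Run:
```python
from h import *
st()
```

```text
t 39.35 tcp [528.83 117.74 226.39] yline 92.01 zax [ 0.  0. -1.] F [-1.28 -1.11  7.26] w 54.4 gf 12.8 q [-0.41  0.54  0.16  2.   -0.15  0.61  1.46]
```

Resting on the floor. I'll release and travel to the last trilobite, turning the hand to the equivalent grasp.

{"api": "carry_out", "payload": {
  "targets": [
    {"translation":[0,0,0],"angular":[0,0,0]},
    {"translation":[0,0,0],"angular":[0,0,0]},
    {"translation":[0,0,0],"angular":[0,0,0]},
    {"translation":[0,0,0.03],"angular":[0,0,0]},
    {"translation":[0,0,0.1],"angular":[0,0,0]},
    {"translation":[0,0,0.2],"angular":[0,0,0]},
    {"translation":[0,0,0.3],"angular":[0,0,0]},
    {"translation":[0,0,0.38],"angular":[0,0,0]}
  ],
  "gripper": 0.74
}}

```text
clock: 40.15
tcp_pos: [528.2, 117.8, 322.0]
tool_rot: [-0.018, 1.0, 0.0, 0.001]
contact_force: [0.2, 0.1, 0.1]
gripper_width: 67.8
gripper_force: 0.0
```

{"api": "carry_out", "payload": {
  "targets": [
    {"translation":[-0.01,-0.05,0],"angular":[0,0,-0.04]},
    {"translation":[-0.02,-0.14,0],"angular":[0,0,-0.1]},
    {"translation":[-0.04,-0.25,0],"angular":[0,0,-0.16]},
    {"translation":[-0.055,-0.36,0],"angular":[0,0,-0.22]},
    {"translation":[-0.07,-0.47,0],"angular":[0,0,-0.28]},
    {"translation":[-0.085,-0.57,0],"angular":[0,0,-0.34]},
    {"translation":[-0.1,-0.64,0],"angular":[0,0,-0.4]},
    {"translation":[-0.104,-0.675,0],"angular":[0,0,-0.426]}
  ],
  "gripper": 0.97
}}

```text
clock: 40.95
tcp_pos: [501.7, -52.7, 320.6]
tool_rot: [0.418, 0.908, -0.0, 0.0]
contact_force: [-0.6, -0.4, 0.4]
gripper_width: 89.3
gripper_force: 0.0
```

{"api": "carry_out", "payload": {
  "targets": [
    {"translation":[-0.01,-0.05,0],"angular":[0,0,-0.04]},
    {"translation":[-0.02,-0.14,0],"angular":[0,0,-0.1]},
    {"translation":[-0.04,-0.25,0],"angular":[0,0,-0.16]},
    {"translation":[-0.055,-0.36,0],"angular":[0,0,-0.22]},
    {"translation":[-0.07,-0.47,0],"angular":[0,0,-0.28]},
    {"translation":[-0.085,-0.57,0],"angular":[0,0,-0.34]},
    {"translation":[-0.1,-0.64,0],"angular":[0,0,-0.4]},
    {"translation":[-0.104,-0.675,0],"angular":[0,0,-0.426]}
  ]
}}

```text
clock: 41.75
tcp_pos: [475.9, -220.8, 320.4]
tool_rot: [0.768, 0.64, -0.0, 0.0]
contact_force: [-1.2, 0.5, -0.6]
gripper_width: 89.2
gripper_force: 0.0
```

Run:
```python
from h import *
st();fit((449,-386,28));crop('top',70,150,280,130,2.8,'mat3.png')
```

```text
t 41.75 tcp [ 475.93 -220.82  320.41] yline -10.41 zax [ 0. -0. -1.] F [-1.23  0.54 -0.56] w 89.2 gf 0.0 q [-0.19  0.43  0.69  2.02 -0.37  0.82  0.54]
fit [ 450.41 -387.42   27.42] 1-IoU 0.12182524016317942
```

View pics/mat3.png

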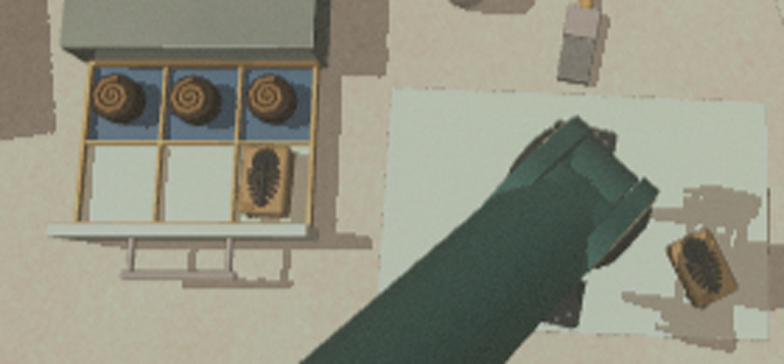

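The trilobite lies flat in the near-right compartment (265,180), and the last one is unmoved at (702,267). I'll pick that one now.

{"api": "carry_out", "payload": {
  "targets": [
    {"translation":[-0.01,-0.05,0],"angular":[0,0,-0.04]},
    {"translation":[-0.02,-0.14,0],"angular":[0,0,-0.1]},
    {"translation":[-0.04,-0.25,0],"angular":[0,0,-0.16]},
    {"translation":[-0.055,-0.36,-0.02],"angular":[0,0,-0.22]},
    {"translation":[-0.07,-0.47,-0.05],"angular":[0,0,-0.28]},
    {"translation":[-0.085,-0.57,-0.08],"angular":[0,0,-0.34]},
    {"translation":[-0.1,-0.66,-0.11],"angular":[0,0,-0.4]},
    {"translation":[-0.104,-0.675,-0.12],"angular":[0,0,-0.426]}
  ]
}}

```text
clock: 42.65
tcp_pos: [449.9, -389.5, 289.4]
tool_rot: [0.969, 0.246, -0.001, 0.0]
contact_force: [0.0, -0.2, 0.5]
gripper_width: 89.1
gripper_force: 0.0
```

{"api": "carry_out", "payload": {
  "targets": [
    {"translation":[0,0,-0.03],"angular":[0,0,0]},
    {"translation":[0,0,-0.09],"angular":[0,0,0]},
    {"translation":[0,0,-0.16],"angular":[0,0,0]},
    {"translation":[0,0,-0.23],"angular":[0,0,0]},
    {"translation":[0,0,-0.28],"angular":[0,0,0]},
    {"translation":[0,0,-0.31],"angular":[0,0,0]},
    {"translation":[0,0,-0.32],"angular":[0,0,0]},
    {"translation":[0,0,-0.32],"angular":[0,0,0]}
  ]
}}

```text
clock: 43.45
tcp_pos: [450.0, -388.7, 210.0]
tool_rot: [0.969, 0.247, -0.0, 0.0]
contact_force: [0.1, -0.1, 0.0]
gripper_width: 89.1
gripper_force: 0.0
```

{"api": "carry_out", "payload": {
  "targets": [
    {"translation":[0,0,0],"angular":[0,0,0]},
    {"translation":[0,0,0],"angular":[0,0,0]},
    {"translation":[0,0,0],"angular":[0,0,0]},
    {"translation":[0,0,0],"angular":[0,0,0]},
    {"translation":[0,0,0],"angular":[0,0,0]},
    {"translation":[0,0,0],"angular":[0,0,0]},
    {"translation":[0,0,0],"angular":[0,0,0]},
    {"translation":[0,0,0],"angular":[0,0,0]}
  ],
  "gripper": 0.5,
  "newtons": 13
}}

```text
clock: 44.25
tcp_pos: [450.4, -388.7, 210.6]
tool_rot: [0.969, 0.248, 0.0, 0.001]
contact_force: [-0.1, -0.8, 2.9]
gripper_width: 53.6
gripper_force: 13.0
```

Run:
```python
from h import *
st()
```

```text
t 44.25 tcp [ 450.4  -388.74  210.55] yline -61.33 zax [ 0. -0. -1.] F [-0.13 -0.84  2.94] w 53.6 gf 13.0 q [ 0.11  0.76  0.75  1.9  -0.73  0.78  0.2 ]
```

{"api": "carry_out", "payload": {
  "targets": [
    {"translation":[0,0,0.02],"angular":[0,0,0]},
    {"translation":[0,0,0.06],"angular":[0,0,0]},
    {"translation":[0,0,0.13],"angular":[0,0,0]},
    {"translation":[0,0,0.21],"angular":[0,0,0]},
    {"translation":[0,0,0.3],"angular":[0,0,0]},
    {"translation":[0,0,0.38],"angular":[0,0,0]},
    {"translation":[0,0,0.42],"angular":[0,0,0]},
    {"translation":[0,0,0.44],"angular":[0,0,0]}
  ]
}}

```text
clock: 45.05
tcp_pos: [450.1, -388.5, 321.7]
tool_rot: [0.969, 0.248, 0.001, 0.0]
contact_force: [0.3, 0.6, -3.0]
gripper_width: 54.3
gripper_force: 13.0
```

{"api": "carry_out", "payload": {
  "targets": [
    {"translation":[0.004,0.04,0],"angular":[0,0,-0.003]},
    {"translation":[0.014,0.13,0],"angular":[0,0,-0.01]},
    {"translation":[0.028,0.27,0],"angular":[0,0,-0.02]},
    {"translation":[0.045,0.43,0],"angular":[0,0,-0.033]},
    {"translation":[0.063,0.6,0],"angular":[0,0,-0.047]},
    {"translation":[0.079,0.75,0],"angular":[0,0,-0.06]},
    {"translation":[0.09,0.86,0],"angular":[0,0,-0.07]},
    {"translation":[0.096,0.916,0],"angular":[0,0,-0.074]}
  ]
}}

```text
clock: 45.85
tcp_pos: [473.9, -155.6, 318.9]
tool_rot: [0.985, 0.173, -0.001, -0.001]
contact_force: [-0.6, -0.6, -2.3]
gripper_width: 53.6
gripper_force: 13.0
```

{"api": "carry_out", "payload": {
  "targets": [
    {"translation":[0.006,0.06,0],"angular":[0,0,-0.004]},
    {"translation":[0.018,0.17,0],"angular":[0,0,-0.013]},
    {"translation":[0.032,0.31,0],"angular":[0,0,-0.025]},
    {"translation":[0.048,0.46,0],"angular":[0,0,-0.037]},
    {"translation":[0.065,0.62,0],"angular":[0,0,-0.05]},
    {"translation":[0.08,0.76,0],"angular":[0,0,-0.062]},
    {"translation":[0.09,0.86,0],"angular":[0,0,-0.07]},
    {"translation":[0.096,0.916,0],"angular":[0,0,-0.074]}
  ]
}}

```text
clock: 46.65
tcp_pos: [497.3, 72.9, 319.1]
tool_rot: [0.995, 0.097, -0.001, -0.0]
contact_force: [-0.3, -0.2, -2.7]
gripper_width: 53.9
gripper_force: 13.0
```

{"api": "carry_out", "payload": {
  "targets": [
    {"translation":[0.006,0.06,0],"angular":[0,0,-0.004]},
    {"translation":[0.02,0.19,0],"angular":[0,0,-0.015]},
    {"translation":[0.036,0.35,0],"angular":[0,0,-0.028]},
    {"translation":[0.055,0.53,0],"angular":[0,0,-0.043]},
    {"translation":[0.073,0.7,0],"angular":[0,0,-0.057]},
    {"translation":[0.087,0.83,0],"angular":[0,0,-0.067]},
    {"translation":[0.094,0.9,0],"angular":[0,0,-0.073]},
    {"translation":[0.096,0.916,0],"angular":[0,0,-0.074]}
  ]
}}

```text
clock: 47.45
tcp_pos: [520.7, 301.8, 318.6]
tool_rot: [1.0, 0.02, -0.001, 0.001]
contact_force: [0.6, -0.5, -2.9]
gripper_width: 53.8
gripper_force: 13.0
```

{"api": "carry_out", "payload": {
  "targets": [
    {"translation":[0,0,0],"angular":[0,0,0]},
    {"translation":[0,0,-0.05],"angular":[0,0,0]},
    {"translation":[0,0,-0.12],"angular":[0,0,0]},
    {"translation":[0,0,-0.19],"angular":[0,0,0]},
    {"translation":[0,0,-0.23],"angular":[0,0,0]},
    {"translation":[0,0,-0.25],"angular":[0,0,0]},
    {"translation":[0,0,-0.26],"angular":[0,0,0]},
    {"translation":[0,0,-0.26],"angular":[0,0,0]}
  ]
}}

```text
clock: 48.25
tcp_pos: [522.3, 298.4, 255.1]
tool_rot: [1.0, 0.018, 0.0, 0.0]
contact_force: [0.5, -0.9, -2.4]
gripper_width: 53.7
gripper_force: 13.0
```

Run:
```python
from h import *
st()
```

```text
t 48.25 tcp [522.29 298.37 255.11] yline -87.99 zax [ 0. -0. -1.] F [ 0.47 -0.93 -2.44] w 53.7 gf 13.0 q [-1.25  0.78  0.96  1.87 -0.8   0.93 -1.44]
```

Well placed. I'll lower to the same height at which the first trilobite touched down.

{"api": "carry_out", "payload": {
  "targets": [
    {"translation":[0,0,-0.03],"angular":[0,0,0]},
    {"translation":[0,0,-0.06],"angular":[0,0,0]},
    {"translation":[0,0,-0.085],"angular":[0,0,0]},
    {"translation":[0,0,-0.1],"angular":[0,0,0]},
    {"translation":[0,0,-0.11],"angular":[0,0,0]},
    {"translation":[0,0,-0.114],"angular":[0,0,0]},
    {"translation":[0,0,-0.117],"angular":[0,0,0]},
    {"translation":[0,0,-0.119],"angular":[0,0,0]}
  ]
}}

```text
clock: 49.05
tcp_pos: [522.7, 298.3, 226.5]
tool_rot: [1.0, 0.018, 0.001, -0.0]
contact_force: [-2.6, 0.2, 9.2]
gripper_width: 53.6
gripper_force: 13.0
```

Run:
```python
from h import *
st()
```

```text
t 49.05 tcp [522.72 298.33 226.53] yline -87.99 zax [ 0.  0. -1.] F [-2.58  0.23  9.18] w 53.6 gf 13.0 q [-1.22  0.82  0.92  1.88 -0.84  0.89 -1.41]
```

{"api": "carry_out", "payload": {
  "targets": [
    {"translation":[0,0,0],"angular":[0,0,0]},
    {"translation":[0,0,0],"angular":[0,0,0]},
    {"translation":[0,0,0],"angular":[0,0,0]},
    {"translation":[0,0,0.03],"angular":[0,0,0]},
    {"translation":[0,0,0.1],"angular":[0,0,0]},
    {"translation":[0,0,0.2],"angular":[0,0,0]},
    {"translation":[0,0,0.3],"angular":[0,0,0]},
    {"translation":[0,0,0.38],"angular":[0,0,0]}
  ],
  "gripper": 0.74
}}

```text
clock: 49.85
tcp_pos: [522.5, 298.3, 323.3]
tool_rot: [1.0, 0.017, 0.001, -0.001]
contact_force: [1.2, 0.2, -0.2]
gripper_width: 67.9
gripper_force: 0.0
```

{"api": "carry_out", "payload": {
  "targets": [
    {"translation":[-0.01,-0.01,0],"angular":[0,0,0.03]},
    {"translation":[-0.03,-0.03,0],"angular":[0,0,0.08]},
    {"translation":[-0.07,-0.06,0],"angular":[0,0,0.14]},
    {"translation":[-0.11,-0.1,0],"angular":[0,0,0.2]},
    {"translation":[-0.15,-0.13,0],"angular":[0,0,0.26]},
    {"translation":[-0.18,-0.16,0],"angular":[0,0,0.32]},
    {"translation":[-0.2,-0.18,0],"angular":[0,0,0.36]},
    {"translation":[-0.213,-0.188,0],"angular":[0,0,0.375]}
  ]
}}

```text
clock: 50.65
tcp_pos: [468.8, 250.7, 321.8]
tool_rot: [0.917, 0.399, 0.001, -0.001]
contact_force: [-1.2, 0.2, -0.1]
gripper_width: 67.8
gripper_force: 0.0
```

{"api": "carry_out", "payload": {
  "targets": [
    {"translation":[-0.01,-0.01,0],"angular":[0,0,0.03]},
    {"translation":[-0.03,-0.03,0],"angular":[0,0,0.08]},
    {"translation":[-0.07,-0.06,0],"angular":[0,0,0.14]},
    {"translation":[-0.11,-0.1,0],"angular":[0,0,0.2]},
    {"translation":[-0.15,-0.13,0],"angular":[0,0,0.26]},
    {"translation":[-0.18,-0.16,0],"angular":[0,0,0.32]},
    {"translation":[-0.213,-0.188,0],"angular":[0,0,0.375]},
    {"translation":[-0.213,-0.188,0],"angular":[0,0,0.375]}
  ],
  "gripper": 0.31
}}

```text
clock: 51.45
tcp_pos: [415.2, 203.6, 321.1]
tool_rot: [0.695, 0.719, 0.0, -0.001]
contact_force: [0.4, -1.0, 0.4]
gripper_width: 28.9
gripper_force: 0.0
```

Run:
```python
from h import *
st();find();im=capture('top')[130:250,80:230,::-1];im2=capture('scene')[190:310,270:430,::-1]
cv2.imwrite('pics/p2.png',np.hstack([cv2.resize(im,None,fx=2.5,fy=2.5),cv2.resize(im2,None,fx=2.5,fy=2.5)]))
```

```text
t 51.45 tcp [415.21 203.64 321.05] yline 1.92 zax [-0.  0. -1.] F [ 0.39 -1.03  0.37] w 28.9 gf 0.0 q [-1.16  0.32  0.75  2.16 -0.32  0.77 -0.17]
```

View pics/p2.png

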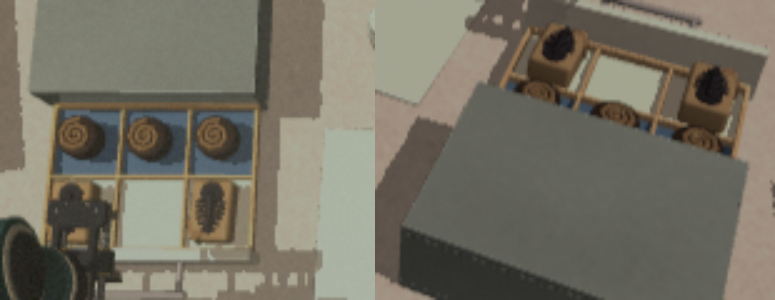

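All five fossils are in their compartments, upright, and the mat is empty. I'll grip the handle again.

{"api": "carry_out", "payload": {
  "targets": [
    {"translation":[0,0,-0.05],"angular":[0,0,0]},
    {"translation":[0,0,-0.12],"angular":[0,0,0]},
    {"translation":[0,0,-0.18],"angular":[0,0,0]},
    {"translation":[0,0,-0.23],"angular":[0,0,0]},
    {"translation":[0,0,-0.28],"angular":[0,0,0]},
    {"translation":[0,0,-0.31],"angular":[0,0,0]},
    {"translation":[0,0,-0.33],"angular":[0,0,0]},
    {"translation":[0,0,-0.333],"angular":[0,0,0]}
  ]
}}

```text
clock: 52.4
tcp_pos: [415.6, 204.4, 236.7]
tool_rot: [0.695, 0.719, -0.0, 0.0]
contact_force: [0.7, -0.1, -0.3]
gripper_width: 28.6
gripper_force: 0.0
```

{"api": "carry_out", "payload": {
  "targets": [
    {"translation":[0,0,0],"angular":[0,0,0]},
    {"translation":[0,0,0],"angular":[0,0,0]},
    {"translation":[0,0,0],"angular":[0,0,0]},
    {"translation":[0,0,0],"angular":[0,0,0]},
    {"translation":[0,0,0],"angular":[0,0,0]},
    {"translation":[0,0,0],"angular":[0,0,0]},
    {"translation":[0,0,0],"angular":[0,0,0]},
    {"translation":[0,0,0],"angular":[0,0,0]}
  ],
  "gripper": 0,
  "newtons": 15
}}

```text
clock: 53.2
tcp_pos: [416.3, 204.6, 237.7]
tool_rot: [0.695, 0.719, 0.001, 0.001]
contact_force: [4.3, -1.2, 4.4]
gripper_width: 10.6
gripper_force: 15.0
```

Run:
```python
from h import *
st()
```

```text
t 53.2 tcp [416.35 204.63 237.7 ] yline 2.01 zax [ 0.  0. -1.] F [ 4.32 -1.18  4.4 ] w 10.6 gf 15.0 q [-1.04  0.49  0.62  2.2  -0.5   0.6  -0.02]
```

{"api": "carry_out", "payload": {
  "targets": [
    {"translation":[0.004,0,0],"angular":[0,0,0]},
    {"translation":[0.014,0,0],"angular":[0,0,0]},
    {"translation":[0.03,0.001,0],"angular":[0,0,0]},
    {"translation":[0.05,0.002,0],"angular":[0,0,0]},
    {"translation":[0.073,0.003,0],"angular":[0,0,0]},
    {"translation":[0.097,0.003,0],"angular":[0,0,0]},
    {"translation":[0.122,0.004,0],"angular":[0,0,0]},
    {"translation":[0.147,0.005,0],"angular":[0,0,0]}
  ]
}}

```text
clock: 54.0
tcp_pos: [451.6, 205.9, 237.6]
tool_rot: [0.694, 0.72, -0.001, -0.002]
contact_force: [-1.8, -0.4, 13.9]
gripper_width: 10.3
gripper_force: 15.0
```

{"api": "carry_out", "payload": {
  "targets": [
    {"translation":[0.025,0.001,0],"angular":[0,0,0]},
    {"translation":[0.05,0.002,0],"angular":[0,0,0]},
    {"translation":[0.075,0.003,0],"angular":[0,0,0]},
    {"translation":[0.1,0.0035,0],"angular":[0,0,0]},
    {"translation":[0.125,0.0045,0],"angular":[0,0,0]},
    {"translation":[0.15,0.005,0],"angular":[0,0,0]},
    {"translation":[0.175,0.006,0],"angular":[0,0,0]},
    {"translation":[0.2,0.007,0],"angular":[0,0,0]}
  ]
}}

```text
clock: 54.8
tcp_pos: [501.6, 207.7, 237.6]
tool_rot: [0.694, 0.72, -0.001, -0.002]
contact_force: [-1.9, -0.3, 12.5]
gripper_width: 10.2
gripper_force: 15.0
```

{"api": "carry_out", "payload": {
  "targets": [
    {"translation":[0.025,0.001,0],"angular":[0,0,0]},
    {"translation":[0.05,0.002,0],"angular":[0,0,0]},
    {"translation":[0.075,0.003,0],"angular":[0,0,0]},
    {"translation":[0.1,0.0035,0],"angular":[0,0,0]},
    {"translation":[0.125,0.0045,0],"angular":[0,0,0]},
    {"translation":[0.15,0.005,0],"angular":[0,0,0]},
    {"translation":[0.175,0.006,0],"angular":[0,0,0]},
    {"translation":[0.2,0.007,0],"angular":[0,0,0]}
  ]
}}

```text
clock: 55.6
tcp_pos: [551.6, 209.7, 237.7]
tool_rot: [0.694, 0.72, -0.001, -0.002]
contact_force: [-3.0, 0.2, 11.7]
gripper_width: 10.5
gripper_force: 15.0
```

{"api": "carry_out", "payload": {
  "targets": [
    {"translation":[0.025,0.001,0],"angular":[0,0,0]},
    {"translation":[0.05,0.002,0],"angular":[0,0,0]},
    {"translation":[0.073,0.003,0],"angular":[0,0,0]},
    {"translation":[0.093,0.0035,0],"angular":[0,0,0]},
    {"translation":[0.11,0.004,0],"angular":[0,0,0]},
    {"translation":[0.125,0.0045,0],"angular":[0,0,0]},
    {"translation":[0.137,0.005,0],"angular":[0,0,0]},
    {"translation":[0.145,0.005,0],"angular":[0,0,0]}
  ]
}}

```text
clock: 56.4
tcp_pos: [588.0, 211.0, 237.7]
tool_rot: [0.694, 0.72, -0.001, -0.002]
contact_force: [-2.2, 0.1, 11.1]
gripper_width: 10.6
gripper_force: 15.0
```

Run:
```python
from h import *
st()
```

```text
t 56.4 tcp [587.96 210.97 237.72] yline 2.05 zax [-0.  0. -1.] F [-2.19  0.12 11.15] w 10.6 gf 15.0 q [-0.83  0.7   0.59  1.81 -0.53  0.8   0.07]
```

{"api": "carry_out", "payload": {
  "targets": [
    {"translation":[0.008,0,0],"angular":[0,0,0]},
    {"translation":[0.016,0.001,0],"angular":[0,0,0]},
    {"translation":[0.024,0.001,0],"angular":[0,0,0]},
    {"translation":[0.032,0.001,0],"angular":[0,0,0]},
    {"translation":[0.04,0.0015,0],"angular":[0,0,0]},
    {"translation":[0.048,0.002,0],"angular":[0,0,0]},
    {"translation":[0.055,0.002,0],"angular":[0,0,0]},
    {"translation":[0.062,0.002,0],"angular":[0,0,0]}
  ]
}}

```text
clock: 57.2
tcp_pos: [603.3, 211.6, 237.7]
tool_rot: [0.694, 0.72, -0.001, -0.002]
contact_force: [-1.6, 1.3, 10.7]
gripper_width: 10.4
gripper_force: 15.0
```

{"api": "carry_out", "payload": {
  "targets": [
    {"translation":[0.005,0,0],"angular":[0,0,0]},
    {"translation":[0.01,0,0],"angular":[0,0,0]},
    {"translation":[0.015,0.0005,0],"angular":[0,0,0]},
    {"translation":[0.02,0.0005,0],"angular":[0,0,0]},
    {"translation":[0.025,0.001,0],"angular":[0,0,0]},
    {"translation":[0.03,0.001,0],"angular":[0,0,0]},
    {"translation":[0.035,0.001,0],"angular":[0,0,0]},
    {"translation":[0.04,0.0015,0],"angular":[0,0,0]}
  ]
}}

```text
clock: 58.0
tcp_pos: [613.3, 211.9, 237.7]
tool_rot: [0.694, 0.72, -0.001, -0.002]
contact_force: [-1.4, 0.4, 9.6]
gripper_width: 10.2
gripper_force: 15.0
```

Run:
```python
from h import *
st()
```

```text
t 58.0 tcp [613.29 211.95 237.73] yline 2.05 zax [-0.  0. -1.] F [-1.36  0.45  9.61] w 10.2 gf 15.0 q [-0.8   0.73  0.59  1.74 -0.53  0.84  0.07]
```

{"api": "carry_out", "payload": {
  "targets": [
    {"translation":[0.003,0,0],"angular":[0,0,0]},
    {"translation":[0.006,0,0],"angular":[0,0,0]},
    {"translation":[0.009,0,0],"angular":[0,0,0]},
    {"translation":[0.012,0,0],"angular":[0,0,0]},
    {"translation":[0.014,0,0],"angular":[0,0,0]},
    {"translation":[0.016,0,0],"angular":[0,0,0]},
    {"translation":[0.016,0,0],"angular":[0,0,0]},
    {"translation":[0.016,0,0],"angular":[0,0,0]}
  ]
}}

```text
clock: 58.8
tcp_pos: [617.2, 212.0, 237.7]
tool_rot: [0.694, 0.72, -0.001, -0.002]
contact_force: [-2.0, 0.3, 10.9]
gripper_width: 9.9
gripper_force: 15.0
```

Run:
```python
from h import *
st()
```

```text
t 58.8 tcp [617.23 212.04 237.73] yline 2.06 zax [-0.  0. -1.] F [-2.01  0.25 10.93] w 9.9 gf 15.0 q [-0.79  0.74  0.59  1.73 -0.53  0.84  0.08]
```

{"api": "carry_out", "payload": {
  "targets": [
    {"translation":[0.002,0,0],"angular":[0,0,0]},
    {"translation":[0.004,0,0],"angular":[0,0,0]},
    {"translation":[0.006,0,0],"angular":[0,0,0]},
    {"translation":[0.008,0,0],"angular":[0,0,0]},
    {"translation":[0.01,0,0],"angular":[0,0,0]},
    {"translation":[0.012,0,0],"angular":[0,0,0]},
    {"translation":[0.012,0,0],"angular":[0,0,0]},
    {"translation":[0.012,0,0],"angular":[0,0,0]}
  ]
}}

```text
clock: 59.6
tcp_pos: [618.4, 212.1, 237.6]
tool_rot: [0.694, 0.72, -0.003, -0.004]
contact_force: [-8.2, 0.0, 15.9]
gripper_width: 10.1
gripper_force: 15.0
```

Run:
```python
from h import *
st();crop('top',85,95,110,120,5,'cl.png')
```

```text
t 59.6 tcp [618.44 212.06 237.58] yline 2.08 zax [-0.01  0.   -1.  ] F [-8.22  0.02 15.92] w 10.1 gf 15.0 q [-0.79  0.74  0.59  1.73 -0.53  0.85  0.08]
```

View pics/cl.png

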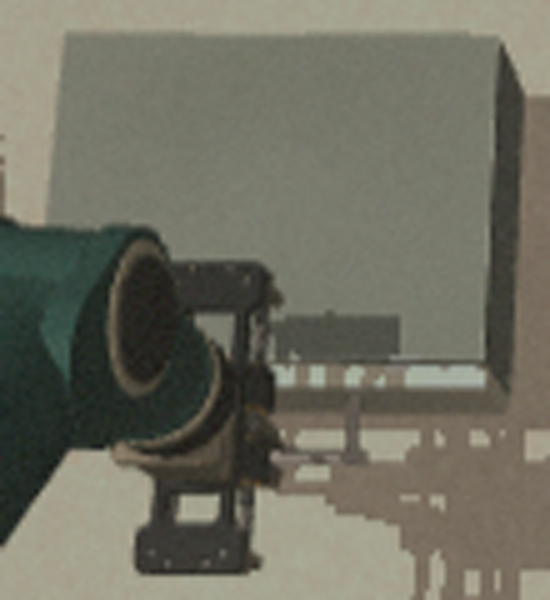

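The front meets the cabinet body at about (430,375), and the force has risen to 8 N. A small extra push will confirm it's at the stop.

{"api": "carry_out", "payload": {
  "targets": [
    {"translation":[0.001,0,0],"angular":[0,0,0]},
    {"translation":[0.002,0,0],"angular":[0,0,0]},
    {"translation":[0.003,0,0],"angular":[0,0,0]},
    {"translation":[0.004,0,0],"angular":[0,0,0]},
    {"translation":[0.005,0,0],"angular":[0,0,0]},
    {"translation":[0.006,0,0],"angular":[0,0,0]},
    {"translation":[0.006,0,0],"angular":[0,0,0]},
    {"translation":[0.006,0,0],"angular":[0,0,0]}
  ]
}}

```text
clock: 60.45
tcp_pos: [619.1, 212.1, 237.5]
tool_rot: [0.694, 0.72, -0.004, -0.005]
contact_force: [-13.5, -0.1, 19.9]
gripper_width: 10.4
gripper_force: 15.0
```

Run:
```python
from h import *
st()
```

```text
t 60.45 tcp [619.07 212.05 237.53] yline 2.09 zax [-0.01  0.   -1.  ] F [-13.53  -0.1   19.87] w 10.4 gf 15.0 q [-0.79  0.74  0.59  1.72 -0.53  0.86  0.08]
```

A stiff stop well above the detent force means it's home. I'll relax the push, release and rise.

{"api": "carry_out", "payload": {
  "targets": [
    {"translation":[-0.003,0,0],"angular":[0,0,0]},
    {"translation":[-0.006,0,0],"angular":[0,0,0]},
    {"translation":[-0.009,0,0],"angular":[0,0,0]},
    {"translation":[-0.01,0,0],"angular":[0,0,0]},
    {"translation":[-0.01,0,0],"angular":[0,0,0]},
    {"translation":[-0.01,0,0],"angular":[0,0,0]},
    {"translation":[-0.01,0,0],"angular":[0,0,0]},
    {"translation":[-0.01,0,0],"angular":[0,0,0]}
  ]
}}

```text
clock: 61.25
tcp_pos: [618.0, 212.0, 237.6]
tool_rot: [0.694, 0.72, -0.002, -0.003]
contact_force: [-7.9, 0.4, 13.6]
gripper_width: 10.3
gripper_force: 15.0
```

{"api": "carry_out", "payload": {
  "targets": [
    {"translation":[0,0,0],"angular":[0,0,0]},
    {"translation":[0,0,0],"angular":[0,0,0]},
    {"translation":[0,0,0],"angular":[0,0,0]},
    {"translation":[0,0,0],"angular":[0,0,0]},
    {"translation":[0,0,0.04],"angular":[0,0,0]},
    {"translation":[0,0,0.12],"angular":[0,0,0]},
    {"translation":[0,0,0.24],"angular":[0,0,0]},
    {"translation":[0,0,0.36],"angular":[0,0,0]}
  ],
  "gripper": 0.29
}}

```text
clock: 62.05
tcp_pos: [620.0, 211.2, 328.4]
tool_rot: [0.695, 0.719, -0.0, -0.0]
contact_force: [0.9, -0.0, 0.6]
gripper_width: 26.8
gripper_force: 0.0
```

{"api": "carry_out", "payload": {
  "targets": [
    {"translation":[-0.05,0,0.04],"angular":[0,0,0]},
    {"translation":[-0.15,0,0.1],"angular":[0,0,0]},
    {"translation":[-0.3,0,0.15],"angular":[0,0,0]},
    {"translation":[-0.45,0,0.2],"angular":[0,0,0]},
    {"translation":[-0.6,0,0.2],"angular":[0,0,0]},
    {"translation":[-0.68,0,0.2],"angular":[0,0,0]},
    {"translation":[-0.7,0,0.2],"angular":[0,0,0]},
    {"translation":[-0.7,0,0.2],"angular":[0,0,0]}
  ]
}}

```text
clock: 62.85
tcp_pos: [445.0, 211.6, 377.9]
tool_rot: [0.694, 0.72, 0.001, -0.0]
contact_force: [0.5, -0.5, -0.0]
gripper_width: 26.6
gripper_force: 0.0
```

Run:
```python
from h import *
st();im=capture('top')[90:250,80:360,::-1];cv2.imwrite('pics/end.png',cv2.resize(im,None,fx=2.8,fy=2.8))
```

```text
t 62.85 tcp [445.05 211.56 377.9 ] yline 2.07 zax [ 0.  0. -1.] F [ 0.55 -0.49 -0.01] w 26.6 gf 0.0 q [-1.16  0.28  0.77  2.05 -0.24  0.91 -0.23]
```

View pics/end.png

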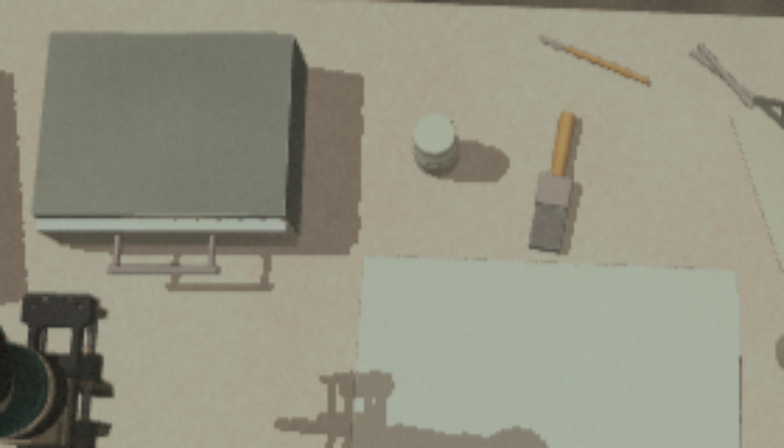

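The drawer looks flush, with its front against the body at (160,222). The mat is empty, and the jar and brush are where they were. I'll check the handle position, then hand in.

Run:
```python
from h import *
g=lambda p,z:ray('top',80+(p[0]+.5)/2.8-.5,90+(p[1]+.5)/2.8-.5,z)
print(g((110,269),64),g((217,269),64),g((160,216),95),g((160,231),83))
print(manip.close_job())
```

```text
[613.38208154 272.49519982  64.        ] [618.41990044 148.56110379  64.        ] [671.16376839 210.76709946  95.        ] [656.46435099 212.98402713  83.        ]
the job is handed in; nothing more can be done
None
```

The job is handed in (it returned no verdict): all five fossils on the mat (three ammonites, two trilobites) are in the drawer, upright in their own rows, and the drawer is pushed home against its stop, though I had no direct reading of the click.

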